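# Pack the sold lot in layers and move its tag to the packed rail

### The job

Pack the sold lot into the grey lot box: lay the iron block plane sole down on the bottom, put the plywood divider flat on the box's ledges over it, then stand the ink bottle upright on the divider. When the box is packed, lift the red tag carrier clear of the end stops of the steel rail and hang it on the green rail beside it, seated and free. Leave the blue tag hanging on the steel rail, and set everything down rather than dropping it, and do not disturb the other goods.

Things in the scene. Friction and masses are not known exactly. Their poses are not given: they have to be found in the camera images.
- tag_stand: Fixed wooden stand, 450 mm long (y), origin on the table under the rails' line; -x is its open front, towards the robot. Along y at x = 0 lie a bare steel rail (y 18 to 208 mm) and a green one (y -208 to -18). Base board 14 mm thick, x -65 to 55; end walls 12 mm thick at y +-219, x 10 to 55. Nothing stands in front of the rails.
- steel_rail_mid (a point): Middle of the top edge of the steel rail (stand frame 0, 113, 170 mm; axes as tag_stand). Each rail is a flat bar 8 mm thick (x), 14 mm high, top at z = 170 mm, on a post 8 x 8 mm at each end that stands on 18 mm above the rail as end stop (to z = 188).
- green_rail_mid (a point): Middle of the top edge of the green rail, which is like the steel one (stand frame 0, -113, 170 mm; axes as tag_stand).
- hood_edge (a point): Middle of the lower front edge of the stand's hood board (stand frame -40, 0, 265 mm); the board is 12 mm thick, goes back from there to x = 60 over the full length and covers the rails: over a tag's handle the tool cannot point straight down, it must lean about 40 degrees, its body to the front.
- red_tag: Red hanging tag, 160 g, hangs level. Origin: centre of the underside of its saddle, on the rail's top edge; axes as tag_stand's. The saddle is a channel open below, 50 mm long (y), 16 mm wide inside (x), bridge 6 mm thick; back leg down to z -29, lower edge bent out; the front leg is the tag plate, x -12 to -8, 64 mm wide, down to z -100. Off forwards: raise 30 mm; along over a stop: 18 mm.
- red_tag_grip (a point): Grip point on the red tag's handle, (-37, 0, -38) mm in its frame, same axes. The handle is a straight bar 26 mm wide (y, flat sides: grasp across them), 16 thick, 60 long, rising from the plate to the front at 40 degrees from vertical (direction (-0.643, 0, 0.766)); this point is on its axis, 18 mm below its outer end. Neighbouring handles are at least 85 mm apart, centre to centre.
- blue_tag: Blue hanging tag carrier like the red one, on the steel rail, left or right of the red one. Stays there.
- lot_box: Fixed open grey plastic box, 156 (x) x 232 (y) x 88 mm high, walls and floor 6 mm thick; origin at the centre of its underside. Inside 144 x 220 mm; floor top at z = 6. On the inside of both short ends (y ends) runs a ledge 20 mm deep, top at z = 68 (180 mm free between the ledges).
- divider: Loose plywood plate 128 (x) x 204 (y) x 5 mm, 200 g, origin at the centre of its underside. On its middle stands a dark wooden grip rib 70 mm long (x), 12 mm thick (y), top at z = 35. On the ledges its origin is at 68 mm in the box's frame.
- block_plane: Loose iron block plane 42 (x) x 160 (y) x 56 mm, 0.55 kg, origin at the centre of its sole, z up; grasp across the cheeks (x, 40 mm wide, up to z = 28; above that its body is 32 mm wide from y -37 to 77). It is lower than the ledges when it stands in the box.
- ink_bottle: Loose ink bottle: square pale glass body 44 x 44 x 40 mm with a black round cap 29 mm wide up to z = 63; origin at the centre of its underside, flats across x and y. 130 g.
- nail_tin: Bystander: round red tin, diameter 67, 48 mm high.
- knob_box: Bystander: small card box with blue lid, 57 x 92 x 41 mm.
- onyx_egg: Bystander: pale green onyx egg on a foot, diameter 68, 97 mm high.
- candlestick: Bystander: brass candlestick, diameter 91, 112 mm high.
- mallet: Bystander: wooden mallet, 100 x 321 x 60 mm.
Mind the look-alikes: they are no part of the job. What is shaped like the ink_bottle but orange is not meant.

How it is judged:
On the way, in this order (a step that is already met when the one before it is completed fails the run):
1. the block plane lies released on the box's floor, sole down (x of block_plane in the frame of lot_box between -0.06 and 0.06 m and y of block_plane in the frame of lot_box between -0.06 and 0.06 m and z of block_plane in the frame of lot_box between -0.002 and 0.012 m and angle between block_plane's own z axis and vertical below 0.12 rad and contact force between the fingers and block_plane below 0.2 N and linear speed of block_plane below 0.03 m/s), for 0.2 s.
2. the divider lies released and flat on both ledges over the plane (all of step 1 and x of divider in the frame of lot_box between -0.014 and 0.014 m and y of divider in the frame of lot_box between -0.014 and 0.014 m and z of divider in the frame of lot_box between 0.064 and 0.072 m and angle between divider's own z axis and vertical below 0.05 rad and contact force between the fingers and divider below 0.2 N and linear speed of divider below 0.03 m/s), for 0.2 s.
3. the ink bottle stands released and upright on the divider (all of step 2 and x of ink_bottle in the frame of divider between -0.064 and 0.064 m and y of ink_bottle in the frame of divider between -0.1 and 0.1 m and z of ink_bottle in the frame of divider between 0.002 and 0.009 m and angle between ink_bottle's own z axis and vertical below 0.1 rad and contact force between the fingers and ink_bottle below 0.2 N and linear speed of ink_bottle below 0.03 m/s), for 0.2 s.
4. the red tag hangs released and seated on the green rail (all of step 3 and x of red_tag in the frame of tag_stand between -0.009 and 0.009 m and y of red_tag in the frame of tag_stand between -0.2 and -0.026 m and z of red_tag in the frame of tag_stand between 0.165 and 0.175 m and angle between red_tag's own z axis and vertical below 0.2 rad and contact force between the fingers and red_tag below 0.2 N and linear speed of red_tag below 0.03 m/s), for 0.2 s.
At the end, for the whole second after the job is handed in: Plane sole down on the box floor; divider flat on both ledges (4 mm, 0.05 rad); bottle upright on the divider; red tag seated on the green rail between its stops (5 mm in height, tilt under 0.2 rad), blue tag likewise on the steel rail; all released and at rest (all of step 4 and x of blue_tag in the frame of tag_stand between -0.009 and 0.009 m and y of blue_tag in the frame of tag_stand between 0.026 and 0.2 m and z of blue_tag in the frame of tag_stand between 0.165 and 0.175 m and angle between blue_tag's own z axis and vertical below 0.2 rad and contact force between the fingers and blue_tag below 0.2 N and linear speed of blue_tag below 0.03 m/s); the robot touches nothing.
It fails at once if a bystander is moved more than 40 mm (distance of any of nail_tin, knob_box, onyx_egg, candlestick, mallet from where it was at the start of the episode above 0.04 m).
It fails at once if the red tag or the blue tag drops from the stand (its saddle below 110 mm) (height (world z) of any of red_tag, blue_tag below 0.11 m).
It fails at once if the blue tag is moved more than 60 mm (distance of blue_tag from where it was at the start of the episode above 0.06 m).
It fails at once if the ink bottle is tipped over (60 degrees) (angle between ink_bottle's own z axis and vertical above 1.05 rad).
It fails at once if the plane, divider, bottle or red tag is dropped from more than 40 mm (over 0.9 m/s, out of the fingers) ((linear speed of block_plane above 0.9 m/s and contact force between the fingers and block_plane below 0.05 N) or (linear speed of divider above 0.9 m/s and contact force between the fingers and divider below 0.05 N) or (linear speed of ink_bottle above 0.9 m/s and contact force between the fingers and ink_bottle below 0.05 N) or (linear speed of red_tag above 0.9 m/s and contact force between the fingers and red_tag below 0.05 N)).
It also fails if it takes over 72 s, if anything falls off the work surface, if the arm or the gripper's body presses on something with over 40 N, if the wrist force passes 120 N, or if a joint passes its speed limit or range.

### The arm

A 6-joint arm with a two-finger parallel gripper is mounted at the origin on a cart in front of the work surface, level with it; the furniture and walls round the work are solid. World frame = base frame: x ahead of the robot, y to its left, z up, the work surface at z = 0. Lengths are in m, angles in rad, forces in N, time in s.
With the tool pointing down it reaches from about 0.4 to 0.825 m from the base axis. Payload 7 kg.
Tool frame: the origin (TCP) lies midway between the tips of the shut fingers; the grasp point (between the pads) lies 19 mm behind it; z points along the fingers, y is the line along which they close (so a half turn about z gives the same grasp; the last joint's range is limited). The gripper opens to 88 mm and grips with 3 to 60 N. Pads are 19 mm wide; open, the fingers measure 130 mm over their backs; the gripper's body (78 mm by 193 mm) begins 47 mm behind the grasp point.
Start: joints at [1.626, 0.359, 0.012, 0, -1.224, -0.288], TCP at [0.156, 0.657, 0.227] pointing down, gripper open.
Joint ranges: [-3.07, 3.07], [-1.43, 2.12], [-1.02, 1.25], [-3.03, 1.67], [-3.05, -0], [-3.03, 3.03]. Speed limits (rad/s): [2.39, 2.39, 3.01, 3.14, 3.14, 3.14].

### API

Orientations are given as [roll, pitch, yaw] about the fixed x, y, z axes, in that order (R = Rz(yaw) Ry(pitch) Rx(roll)).
In Python, from station import get_state, grab_frame, calibration, job_done, boxes_of, regions_of, spot_point gives the robot as it stands. The module is installed in compiled form; this text tells all that it offers.
- The arm moves only by the tool arm_command, never from a script. Its argument "commands" is a list of rows, each an object of numbers: "tx", "ty", "tz": the shift along the tool's x, y, z each as a share of 25 cm, from -1 to 1; "twist": the turn about the tool's z as a share of 180 degrees, from -1 to 1. A call has exactly 8 rows; each row is the pose to reach, as a shift and turn from the pose commanded when the call began, along the tool's axes at that moment, turning the shorter way round; what a row does not reach only later rows make up. A row lasts 1/12 s, in which the tool goes at most 41.7 mm and 7.16 degrees, less where a joint would pass 70% of its speed; a pose out of reach is approached as far as the arm can. A call with a number of a shift or a turn outside -1 to 1 is refused whole. A call with a gripper value outside its range is refused whole. "claw" is the opening, from 0 (shut) to 1 (fully open), set as the call begins (left out, the last holds). The fingers move at their own pace and stop on an object; "grip_force" is the grip in N (left out, the last holds). Time passes only in rows, so rows that repeat a pose let the fingers close, or fill a call up. It gives the time, the measured TCP pose, the force, the opening and the grip force at its end, in the units of the state.
- get_state(): the state, without advancing time (a new reading comes with each control period).
- grab_frame(name): name is "scene" or "top" or "wrist"; returns the picture (400x640x3 uint8, red, green, blue); there is no depth.
- calibration(name): a dict with "camera_matrix" (3x3 intrinsics, pixels), "k1" (the pictures are not rectified: a ray, as slopes to the right and down, at radius r is drawn at 1 + k1 r^2 times it, then the intrinsics apply), "extrinsics" (4x4, takes a point from camera to world coordinates). Camera axes: x right, y down, z forward; pixel columns grow to the right and rows downward; lengths in m; the calibration is good to about 2 mm. A picture is of the moment at which its call begins: read the wrist's pose just before it. calibration takes no time and is no camera call; for the wrist camera it gives the pose at the moment of the call.
- job_done(): hands the job in; it is judged then, once.
Trained networks look in the newest picture that a camera, given by its name, has taken for a name from the list of things; names that differ only in an ending like _2 or _b are one class to them, and where a whole thing is asked for, a point or a joint stands for the part that bears it (a point fixed in the world has none). Each returns a list of dicts, best first, with "score" (0 to 1); they miss things now and then, are a little off and sometimes report something else, mostly with a low value. They report only what shows in the picture. A call takes as long as a camera call. They do not tell look-alikes from the thing itself.
- boxes_of(query, camera): "rect" ([left, top, right, bottom] in pixels, round what is visible of it).
- regions_of(query, camera): "region" (400x640 bool, what is visible of it) and "rect" ([left, top, right, bottom] in pixels, round what is visible of it).
- spot_point(query, camera): "uv" ([column, row] in pixels: a listed point, or the origin of a listed thing).
The state is a dict: "t": time; "q": joint angles; "qd": joint speeds; "joint_efforts": joint torques, N m; "eef_pos": TCP position; "ee_rot": TCP orientation; "force": force on the tool from outside, world axes, zero at the start; "moment": the same for the moment, N m; "width": finger opening in m; "gripper_force": force on a finger pad.
Only numpy, scipy, OpenCV 4.12 (cv2) and the standard library are available. Lean on these libraries where they do the work, as an engineer would, in place of code of your own. Each camera call takes 0.05 s, during which the arm holds its last target. There are 200 camera calls.

## Working session

There is one attempt and no reset: what is moved stays moved. The work goes in short steps, Python scripts to look and compute and a tool call to move; the robot and the scene stay as the last step left them, time stands still between calls to the robot, and variables do not carry over. Pictures are saved under pics/ and viewed, at most 16 in all, crops included, and the job is handed in when it is done.

Besides the shell and the picture viewer there is one more tool, called in YAML: its name, and indented under it one key for each argument. arm_command: Moves the arm, as the interface text tells. Shift numbers are shares of 25 cm and turn numbers shares of 180 degrees, none past 1 either way. Its arguments: {"type":"object","properties":{"commands":{"type":"array"},"claw":{"type":"number"},"grip_force":{"type":"number"}},"required":["commands"]}

```bash
mkdir -p pics
cat > h.py <<'E'
import numpy as np, cv2
from station import *
from scipy.spatial.transform import Rotation as Ro
def ray(cam,uv,C=None):
    c=C or calibration(cam);K=np.array(c["camera_matrix"]);k=c["k1"];E=np.array(c["extrinsics"])
    d=np.array([(uv[0]-K[0,2])/K[0,0],(uv[1]-K[1,2])/K[1,1]]);s=d.copy()
    for _ in range(20): s=d/(1+k*(s@s))
    return E[:3,3],E[:3,:3]@np.array([s[0],s[1],1])
def at_z(cam,uv,z,C=None):
    o,d=ray(cam,uv,C);return o+d*(z-o[2])/d[2]
def proj(cam,P,C=None):
    c=C or calibration(cam);K=np.array(c["camera_matrix"]);k=c["k1"];E=np.array(c["extrinsics"])
    p=E[:3,:3].T@(np.array(P)-E[:3,3]);s=p[:2]/p[2];s=s*(1+k*(s@s));return np.array([K[0,0]*s[0]+K[0,2],K[1,1]*s[1]+K[1,2]])
def tri(uv1,c1,uv2,c2):
    o,d=ray(c1,uv1);p,e=ray(c2,uv2);A=np.stack([d,-e],1);t=np.linalg.lstsq(A,p-o,rcond=None)[0]
    a=o+d*t[0];b=p+e*t[1];return (a+b)/2,np.linalg.norm(a-b)
def R(): return Ro.from_euler('xyz',get_state()["ee_rot"]).as_matrix()
def save(cam,name): 
    im=grab_frame(cam);cv2.imwrite('pics/'+name,im[:,:,::-1]);return im
np.set_printoptions(precision=4,suppress=True)
E
python3 - <<'E'
from h import *
save('scene','s0.png');save('top','t0.png')
s=get_state();print(s)
for c in('scene','top'):
    k=calibration(c);print(c,np.array(k['extrinsics']),k['camera_matrix'],k['k1'])
    for q in ['tag_stand','steel_rail_mid','green_rail_mid','hood_edge','red_tag','red_tag_grip','blue_tag','lot_box','divider','block_plane','ink_bottle']:
        print(c,q,[(round(x['score'],2),np.round(x['uv'],1).tolist()) for x in spot_point(q,c)[:4]])
E
```

```text
{'t': 0.1, 'q': array([ 1.6261,  0.3593,  0.0111, -0.0003, -1.2241, -0.2881]), 'qd': array([ 0.0007, -0.0014,  0.0012, -0.0006,  0.001 , -0.0021]), 'joint_efforts': array([ -0.0017, -58.4169,  29.3753,   7.0156,   0.0101,  -0.0001]), 'eef_pos': array([0.1557, 0.6563, 0.2257]), 'ee_rot': array([ 3.1401, -0.0001, -0.2329]), 'force': array([ 0.2762, -0.0075, -0.3892]), 'moment': array([-0.024 ,  0.0266,  0.0145]), 'gripper_force': 0.0, 'width': 0.08737144531949337}
scene [[ 0.4525 -0.5065  0.734  -0.2962]
 [-0.8918 -0.2582  0.3716 -0.5409]
 [ 0.0014 -0.8227 -0.5685  0.8391]
 [ 0.      0.      0.      1.    ]] [[382.3787   0.     322.2153]
 [  0.     382.3787 197.961 ]
 [  0.       0.       1.    ]] -0.08022306672907947
scene tag_stand [(0.95, [253.2, 203.1]), (0.17, [221.8, 161.8])]
scene steel_rail_mid [(0.66, [223.9, 161.8])]
scene green_rail_mid [(0.79, [281.5, 170.1])]
scene hood_edge [(0.45, [209.2, 156.3])]
scene red_tag [(0.75, [211.1, 161.9]), (0.59, [358.9, 226.4])]
scene red_tag_grip [(0.64, [202.9, 176.7])]
scene blue_tag [(0.95, [233.5, 163.4]), (0.48, [454.6, 306.2])]
scene
[... 345 characters left out ...]
    ]] [[475.4366   0.     325.7302]
 [  0.     475.4366 200.2688]
 [  0.       0.       1.    ]] -0.12745085153283472
top tag_stand [(0.76, [269.9, 188.3])]
top steel_rail_mid [(0.65, [231.8, 181.7]), (0.62, [354.6, 247.7])]
top green_rail_mid [(0.62, [291.7, 172.7])]
top hood_edge [(0.93, [259.2, 180.4])]
top red_tag [(0.61, [223.0, 180.7])]
top red_tag_grip [(0.61, [226.3, 197.0])]
top blue_tag [(0.71, [244.2, 181.1])]
top lot_box [(0.19, [258.1, 181.8])]
top divider [(0.55, [356.0, 195.1]), (0.44, [225.8, 196.5])]
top block_plane [(0.62, [299.0, 240.8]), (0.48, [355.9, 245.4])]
top ink_bottle [(0.61, [228.1, 237.4]), (0.52, [262.9, 237.3]), (0.46, [245.2, 245.2]), (0.23, [311.9, 216.5])]
```

View pics/s0.png

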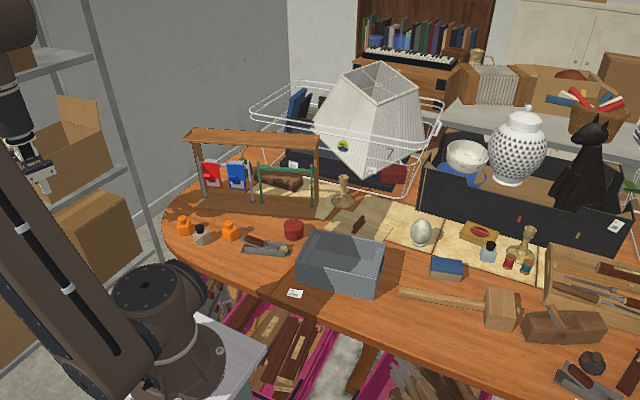

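View pics/t0.png

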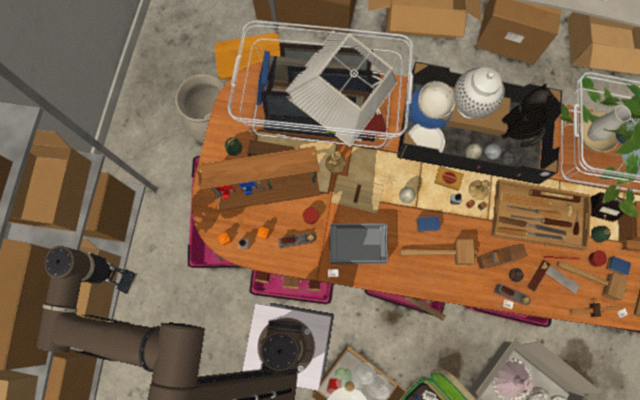

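Seen: tag stand at (250,175) in the scene picture, with red tag (211,172) and blue tag (237,175). The grey box is at (340,265), divider with rib at (358,226), block plane at (263,247). Bottle candidates are orange (183,227), pale (200,234), orange (229,231) and bluish (488,252). Plane candidates are (263,247), a wooden plane (563,325) and one at (585,380). I'll check these in one crop.

Run:
```python
from h import *
s=cv2.imread('pics/s0.png');t=cv2.imread('pics/t0.png')
a=cv2.resize(s[140:270,160:400],(800,433),interpolation=cv2.INTER_CUBIC)
b=cv2.resize(s[220:280,430:540],(297,162),interpolation=cv2.INTER_CUBIC)
c=cv2.resize(t[145:270,190:400],(480,286),interpolation=cv2.INTER_CUBIC)[:166]
o=np.zeros((600,800,3),np.uint8);o[:433]=a;o[433:595,:297]=b;o[433:599,310:790]=c
cv2.imwrite('pics/c0.png',o)
for n,z,a,b in [('stand',0,(253.2,203.1),(269.9,188.3)),('steel',.17,(223.9,161.8),(231.8,181.7)),('green',.17,(281.5,170.1),(291.7,172.7)),('red',.17,(211.1,161.9),(223,180.7)),('redgrip',.132,(202.9,176.7),(226.3,197.)),('blue',.17,(233.5,163.4),(244.2,181.1)),('div',0,(358.9,228.3),(356,195.1)),('plane',0,(262.6,249),(299,240.8)),('inkA',0,(205.2,242.1),(245.2,245.2))]:
    print(n,tri(a,'scene',b,'top'),at_z('scene',a,z),at_z('top',b,z))
grab_frame('scene');
for q in('lot_box','divider','block_plane'):
  for c in('scene','top'):
    if q=='lot_box' and c=='top' or q!='lot_box':
        grab_frame(c)
    for r in regions_of(q,c)[:2]:
        m=r['region'].astype(np.uint8);cs=cv2.findContours(m,0,2)[0];k=max(cs,key=cv2.contourArea);print(q,c,round(r['score'],2),r['rect'],cv2.boxPoints(cv2.minAreaRect(k)).round(1).tolist())
```

```text
stand (array([0.6293, 0.1998, 0.0163]), np.float64(0.028900398380955535)) [0.6375 0.2253 0.    ] [0.6429 0.1917 0.    ]
steel (array([0.6053, 0.3159, 0.1716]), np.float64(0.010418085450957893)) [0.6109 0.314  0.17  ] [0.6022 0.3202 0.17  ]
green (array([0.6753, 0.0987, 0.1605]), np.float64(0.021694351919847938)) [0.6544 0.0977 0.17  ] [0.6792 0.0889 0.17  ]
red (array([0.5995, 0.3605, 0.1641]), np.float64(0.006776191763371755)) [0.5895 0.3552 0.17  ] [0.6004 0.3565 0.17  ]
redgrip (array([0.5363, 0.3416, 0.142 ]), np.float64(0.017077094614062927)) [0.5423 0.3606 0.132 ] [0.5445 0.3383 0.132 ]
blue (array([0.6117, 0.2704, 0.1741]), np.float64(0.0006274324776068594)) [0.6171 0.2756 0.17  ] [0.613  0.2711 0.17  ]
div (array([ 0.6768, -0.1866,  0.0007]), np.float64(0.007632160558419798)) [ 0.6798 -0.1895  0.    ] [ 0.6752 -0.1833  0.    ]
plane (array([0.429 , 0.0292, 0.0182]), np.float64(0.016167719479440106)) [0.4396 0.048  0.    ] [0.4369 0.0246 0.    ]
inkA (array([ 0.3825,  0.2461, -0.0065]), np.float64(0.006523820686552052)) [0.3795 0.2377 0.    ] [0.3794 0.2471 0.    ]
lot_box sce
[... 321 characters left out ...]
8], [290.0, 259.1000061035156]]
lot_box top 0.62 [329.6, 226.0, 391.8, 268.3] [[329.0, 224.0], [388.0, 224.0], [388.0, 265.0], [329.0, 265.0]]
divider scene 0.78 [327.7, 207.4, 389.3, 239.5] [[325.3999938964844, 227.8000030517578], [333.0, 205.0], [392.1000061035156, 224.6999969482422], [384.5, 247.5]]
divider top 0.57 [329.5, 176.5, 380.5, 214.0] [[330.5, 201.89999389648438], [337.3999938964844, 174.60000610351562], [382.79998779296875, 185.89999389648438], [375.8999938964844, 213.1999969482422]]
divider top 0.45 [278.1, 234.7, 314.4, 249.7] [[276.8999938964844, 238.10000610351562], [314.0, 231.39999389648438], [315.8999938964844, 242.1999969482422], [278.8999938964844, 248.89999389648438]]
```

View pics/c0.png

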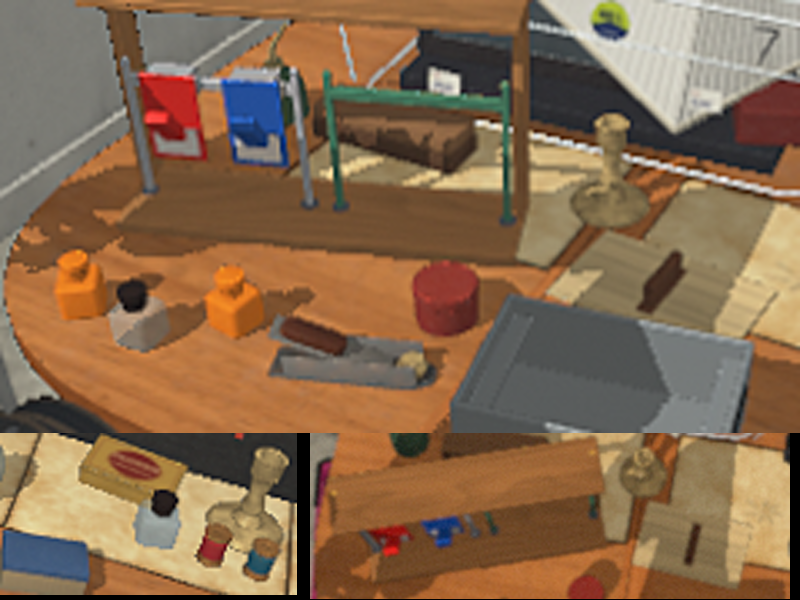

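Found: grey ink bottle (200,235) among the orange look-alikes. The bluish bottle (488,252) stands among far background goods, and the iron plane is at (263,247). Next I'll work out yaws and box pose.

```bash
cat >> h.py <<'E'
def rect_at(cam,mask,z,C=None):
    k=max(cv2.findContours(mask.astype(np.uint8),0,2)[0],key=cv2.contourArea)[:,0]
    P=np.array([at_z(cam,p+0.0,z,C)[:2] for p in k]);r=cv2.minAreaRect((P*1000).astype(np.float32));return r
def go(x,y,z,yaw):
    s=get_state();Rm=R();d=Rm.T@(np.array([x,y,z])-s['eef_pos']);c=Ro.from_matrix(Rm).as_euler('xyz')[2]
    dy=(yaw-c+np.pi/2)%np.pi-np.pi/2
    print('shares',d/.25,'twist(tool z down)',-dy/np.pi,'dist',np.linalg.norm(d))
E
python3 - <<'E'
from h import *
for c in('top','scene'):
  grab_frame(c)
  for q,z in(('lot_box',.088),('divider',.005),('block_plane',.03),('ink_bottle',.03),('nail_tin',.04),('tag_stand',.2)):
    for r in regions_of(q,c)[:3]:
        print(c,q,round(r['score'],2),np.round(r['rect']),rect_at(c,r['region'],z))
# box rim corners by hand crop top
print('blue bottle',at_z('scene',(488,262),0))
C=calibration('wrist');print(np.array(C['extrinsics']),C['camera_matrix'])
go(.40,.10,.28,-.1)
E
```

```text
top lot_box 0.62 [330. 225. 388. 264.] ((453.9347839355469, -221.1279296875), (167.678955078125, 236.23931884765625), 9.49239444732666)
top divider 0.73 [330. 178. 384. 212.] ((681.08251953125, -184.55859375), (207.56739807128906, 132.38323974609375), 86.9118423461914)
top block_plane 0.71 [277. 238. 313. 250.] ((434.1688537597656, 32.88209533691406), (45.28545379638672, 158.059326171875), 19.267539978027344)
top block_plane 0.65 [197. 144. 320. 208.] ((666.5698852539062, 243.39523315429688), (227.67922973632812, 526.7576293945312), 18.609485626220703)
top ink_bottle 0.7 [257. 227. 267. 239.] ((441.2814636230469, 179.89602661132812), (46.93852996826172, 46.734737396240234), 9.777318954467773)
top ink_bottle 0.45 [220. 232. 231. 245.] ((390.0177001953125, 333.5132751464844), (46.551292419433594, 45.33422088623047), 36.95112991333008)
top nail_tin 0.72 [301. 209. 318. 226.] ((544.83740234375, -5.076099395751953), (73.20111083984375, 59.0933837890625), 9.902225494384766)
top nail_tin 0.63 [331. 177. 382. 212.] ((670.9273071289062, -185.95108032226562), (200.51504516601562, 126.285064697
[... 1137 characters left out ...]
60938, 53.15644073486328), 37.10253143310547)
scene nail_tin 0.8 [280. 216. 303. 242.] ((533.0109252929688, -12.599647521972656), (114.85491943359375, 60.6773567199707), 29.371150970458984)
scene tag_stand 0.94 [181. 126. 319. 220.] ((586.8135986328125, 214.91696166992188), (542.058837890625, 579.9913330078125), 19.486404418945312)
blue bottle [ 0.7077 -0.6193  0.    ]
[[-0.2299 -0.935  -0.27    0.2295]
 [-0.9732  0.2208  0.0641  0.6395]
 [-0.0003  0.2775 -0.9607  0.384 ]
 [ 0.      0.      0.      1.    ]] [[340.4814   0.     312.3196]
 [  0.     340.4814 199.029 ]
 [  0.       0.       1.    ]]
shares [ 1.4645  1.9415 -0.2137] twist(tool z down) -0.04226853842431219 dist 0.6103165269485025
```

arm_command:
  commands:
    - {"tx": 0.1, "ty": 0.13}
    - {"tx": 0.2, "ty": 0.26}
    - {"tx": 0.31, "ty": 0.38}
    - {"tx": 0.42, "ty": 0.51}
    - {"tx": 0.52, "ty": 0.64}
    - {"tx": 0.63, "ty": 0.77}
    - {"tx": 0.73, "ty": 0.9}
    - {"tx": 0.83, "ty": 1.0}
  claw: 1
  grip_force: 40

```text
invalid input
```

arm_command:
  commands:
    - {"tx": 0.1, "ty": 0.13}
    - {"tx": 0.2, "ty": 0.26}
    - {"tx": 0.31, "ty": 0.38}
    - {"tx": 0.42, "ty": 0.51}
    - {"tx": 0.52, "ty": 0.64}
    - {"tx": 0.63, "ty": 0.77}
    - {"tx": 0.73, "ty": 0.9}
    - {"tx": 0.83, "ty": 1.0}

```text
invalid input
```

arm_command:
  commands:
    - {"tx": 0, "ty": 0.1, "twist": 0.04}
    - {"tx": 0, "ty": 0.17, "twist": 0.08}
    - {"tx": 0, "ty": 0.17, "twist": 0.12}
    - {"tx": 0, "ty": 0.17, "twist": 0.16}
    - {"tx": 0, "ty": 0.17, "twist": 0.2}
    - {"tx": 0, "ty": 0.17, "twist": 0.24}
    - {"tx": 0, "ty": 0.17, "twist": 0.28}
    - {"tx": 0, "ty": 0.17, "twist": 0.32}

```text
invalid input
```

Run:
```python
from h import *
C=calibration('wrist');w=save('wrist','w1.png')
for q in('block_plane',):
    for r in regions_of(q,'wrist')[:2]: print(q,r['score'],r['rect'],rect_at('wrist',r['region'],.03,C),rect_at('wrist',r['region'],.0,C))
    print([(x['score'],at_z('wrist',x['uv'],0,C)) for x in spot_point(q,'wrist')[:2]])
s=get_state();print(s['eef_pos'],s['ee_rot'],s['q'],s['t'])
i=save('scene','s1.png');cv2.imwrite('pics/v1.png',np.vstack([w[:,:,::-1][:300],cv2.resize(i[120:320,180:420,::-1],(640,533))[:300]]))
```

```text
[]
[0.1557 0.6568 0.2266] [ 3.1416 -0.     -0.2328] [ 1.6261  0.3586  0.0119  0.     -1.2241 -0.2881] 2.65
```

View pics/v1.png

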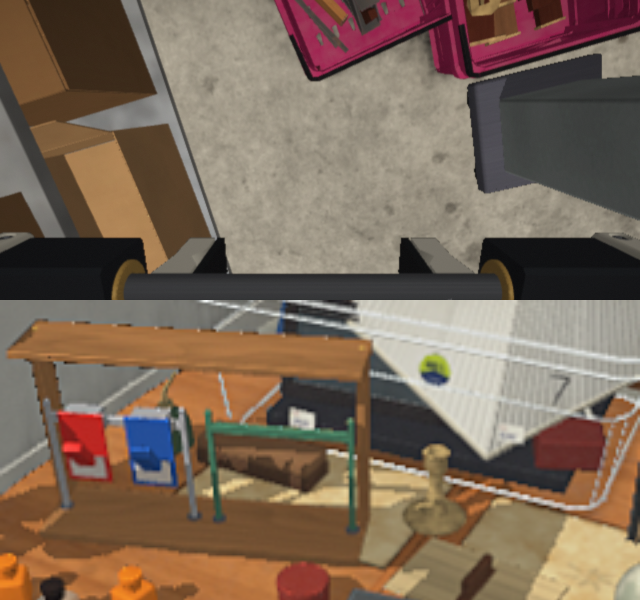

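The moves were refused, and the wrist view shows only floor and the fingers, so the arm hasn't moved. Each row probably needs all four keys.

arm_command:
  commands:
    - {"tx": 0.1, "ty": 0.13, "tz": 0, "twist": 0}
    - {"tx": 0.2, "ty": 0.26, "tz": 0, "twist": 0}
    - {"tx": 0.31, "ty": 0.38, "tz": 0, "twist": 0}
    - {"tx": 0.42, "ty": 0.51, "tz": 0, "twist": 0}
    - {"tx": 0.52, "ty": 0.64, "tz": 0, "twist": 0}
    - {"tx": 0.63, "ty": 0.77, "tz": 0, "twist": 0}
    - {"tx": 0.73, "ty": 0.9, "tz": 0, "twist": 0}
    - {"tx": 0.83, "ty": 1.0, "tz": 0, "twist": 0}
  claw: 1
  grip_force: 40

```text
t: 3.37
eef_pos: [0.3001, 0.363, 0.2269]
ee_rot: [-3.141, 0.0, -0.233]
force: [1.0, -0.1, -0.5]
width: 0.088
gripper_force: 0.0
```

arm_command:
  commands:
    - {"tx": 0.1, "ty": 0.13, "tz": 0, "twist": 0}
    - {"tx": 0.2, "ty": 0.26, "tz": 0, "twist": 0}
    - {"tx": 0.31, "ty": 0.38, "tz": 0, "twist": 0}
    - {"tx": 0.42, "ty": 0.51, "tz": 0, "twist": 0}
    - {"tx": 0.52, "ty": 0.64, "tz": 0, "twist": 0}
    - {"tx": 0.63, "ty": 0.77, "tz": 0, "twist": 0}
    - {"tx": 0.73, "ty": 0.9, "tz": 0, "twist": 0}
    - {"tx": 0.83, "ty": 1.0, "tz": 0, "twist": 0}

```text
t: 4.03
eef_pos: [0.4443, 0.072, 0.2272]
ee_rot: [-3.141, -0.001, -0.233]
force: [0.6, 0.8, 0.6]
width: 0.0873
gripper_force: 0.0
```

arm_command:
  commands:
    - {"tx": 0, "ty": 0.1, "tz": 0, "twist": 0.04}
    - {"tx": 0, "ty": 0.17, "tz": 0, "twist": 0.08}
    - {"tx": 0, "ty": 0.17, "tz": 0, "twist": 0.12}
    - {"tx": 0, "ty": 0.17, "tz": 0, "twist": 0.16}
    - {"tx": 0, "ty": 0.17, "tz": 0, "twist": 0.2}
    - {"tx": 0, "ty": 0.17, "tz": 0, "twist": 0.24}
    - {"tx": 0, "ty": 0.17, "tz": 0, "twist": 0.28}
    - {"tx": 0, "ty": 0.17, "tz": 0, "twist": 0.32}

```text
t: 4.7
eef_pos: [0.4344, 0.0331, 0.2268]
ee_rot: [-3.141, 0.0, -1.239]
force: [-0.6, -0.1, -0.1]
width: 0.0877
gripper_force: 0.0
```

Run:
```python
from h import *
C=calibration('wrist');w=save('wrist','w2.png')
for q in('block_plane',):
    for r in regions_of(q,'wrist')[:2]: print(q,r['score'],r['rect'],rect_at('wrist',r['region'],.03,C),rect_at('wrist',r['region'],.0,C))
    print([(x['score'],x['uv'],at_z('wrist',x['uv'],0,C)) for x in spot_point(q,'wrist')[:2]])
s=get_state();print(s['eef_pos'],s['ee_rot'],s['q'],s['t'])
i=save('scene','s2.png');cv2.imwrite('pics/v2.png',np.vstack([w[:,:,::-1][:300],cv2.resize(i[120:320,180:420,::-1],(640,533))[:300]]))
```

```text
block_plane 0.92 [291.3, 93.5, 328.6, 245.8] ((438.3135681152344, 36.51032257080078), (40.220428466796875, 163.18154907226562), 19.170726776123047) ((436.5025634765625, 42.799129486083984), (43.62741470336914, 177.0043182373047), 19.170732498168945)
[(0.78, [309.4, 166.5], array([0.4394, 0.0318, 0.    ]))]
[0.4344 0.0331 0.2267] [-3.1413  0.0001 -1.2296] [ 0.5321 -0.0492 -0.4832 -0.     -1.1365 -0.1908] 4.85
```

View pics/v2.png

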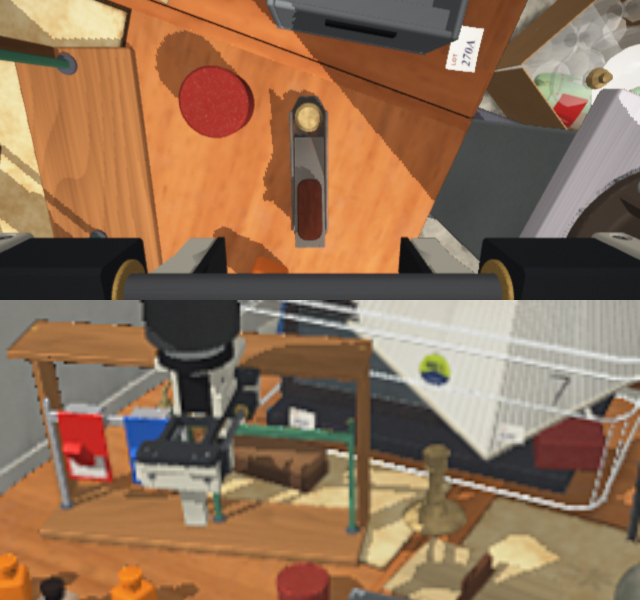

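The wrist view shows the plane at columns 291–328, rows 94–246: knob end (308,118), wedge (308,210), yaw about 19°. The gripper body is wide along the closing line, so to clear the box rim it must grip the upper 32 mm body.

arm_command:
  commands:
    - {"tx": -0.034, "ty": -0.016, "tz": 0.15, "twist": 0}
    - {"tx": -0.034, "ty": -0.016, "tz": 0.3, "twist": 0}
    - {"tx": -0.034, "ty": -0.016, "tz": 0.45, "twist": 0}
    - {"tx": -0.034, "ty": -0.016, "tz": 0.58, "twist": 0}
    - {"tx": -0.034, "ty": -0.016, "tz": 0.68, "twist": 0}
    - {"tx": -0.034, "ty": -0.016, "tz": 0.75, "twist": 0}
    - {"tx": -0.034, "ty": -0.016, "tz": 0.79, "twist": 0}
    - {"tx": -0.034, "ty": -0.016, "tz": 0.79, "twist": 0}

```text
t: 5.57
eef_pos: [0.434, 0.0418, 0.027]
ee_rot: [3.137, -0.001, -1.229]
force: [0.3, -0.1, -0.2]
width: 0.0877
gripper_force: 0.0
```

arm_command:
  commands:
    - {"tx": 0, "ty": 0, "tz": 0, "twist": 0}
    - {"tx": 0, "ty": 0, "tz": 0, "twist": 0}
    - {"tx": 0, "ty": 0, "tz": 0, "twist": 0}
    - {"tx": 0, "ty": 0, "tz": 0, "twist": 0}
    - {"tx": 0, "ty": 0, "tz": 0, "twist": 0}
    - {"tx": 0, "ty": 0, "tz": 0, "twist": 0}
    - {"tx": 0, "ty": 0, "tz": 0, "twist": 0}
    - {"tx": 0, "ty": 0, "tz": 0, "twist": 0}
  claw: 0
  grip_force: 50

```text
t: 6.23
eef_pos: [0.4354, 0.0425, 0.0292]
ee_rot: [-3.141, 0.0, -1.233]
force: [-0.5, -0.3, 0.5]
width: 0.0399
gripper_force: 0.0
```

arm_command:
  commands:
    - {"tx": 0, "ty": 0, "tz": 0, "twist": 0}
    - {"tx": 0, "ty": 0, "tz": 0, "twist": 0}
    - {"tx": 0, "ty": 0, "tz": 0, "twist": 0}
    - {"tx": 0, "ty": 0, "tz": 0, "twist": 0}
    - {"tx": 0, "ty": 0, "tz": -0.02, "twist": 0}
    - {"tx": 0, "ty": 0, "tz": -0.05, "twist": 0}
    - {"tx": 0, "ty": 0, "tz": -0.1, "twist": 0}
    - {"tx": 0, "ty": 0, "tz": -0.15, "twist": 0}

```text
t: 6.9
eef_pos: [0.4346, 0.0422, 0.0668]
ee_rot: [3.14, -0.0, -1.233]
force: [-0.4, -0.0, -5.9]
width: 0.0228
gripper_force: 51.0
```

Run:
```python
from h import *
C=calibration('wrist');w=save('wrist','w3.png')
for r in regions_of('block_plane','wrist')[:2]: print(r['score'],r['rect'])
s=get_state();print(s['eef_pos'],s['ee_rot'],s['width'],s['gripper_force'],s['force'],s['t'])
i=save('scene','s3.png');cv2.imwrite('pics/v3.png',np.vstack([w[:,:,::-1][:300],cv2.resize(i[200:300,200:400,::-1],(640,320))[:300]]))
```

```text
0.9 [269.9, 75.3, 356.4, 335.6]
[0.4364 0.0431 0.0683] [-3.1383  0.0006 -1.2325] 0.022597907426061742 51.01319681707537 [ 0.2787  0.3541 -5.1428] 7.0
```

View pics/v3.png

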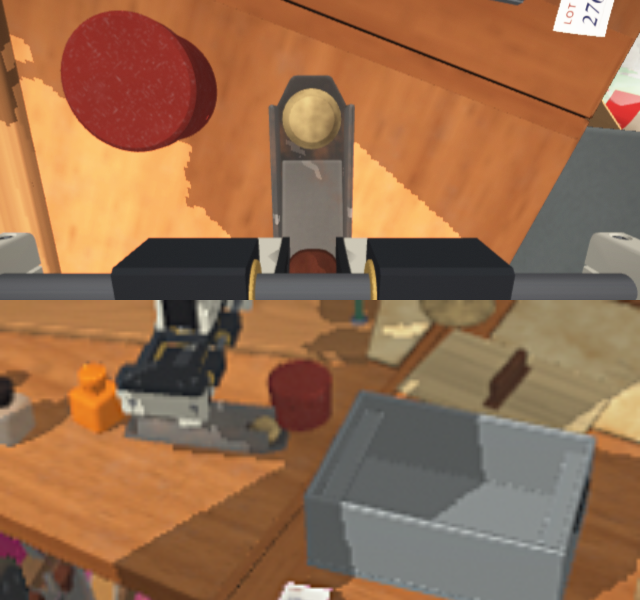

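The plane is held level between the fingers (5 N weight, 51 N grip). The wrist view shows the knob at (311,118). Next I'll fit the box pose.

```bash
cat >> h.py <<'E'
from scipy.optimize import minimize
def fit(masks,pts,x0,step=(.01,.01,.05)):
    """masks: [(cam,mask,calib)]; pts Nx3 hull points in object frame; fit x,y,yaw by IoU"""
    def cost(p):
        c,s=np.cos(p[2]),np.sin(p[2]);P=pts@np.array([[c,s,0],[-s,c,0],[0,0,1]])+[p[0],p[1],0];t=0
        for cam,m,C in masks:
            k=cv2.convexHull(np.array([proj(cam,q,C) for q in P],np.float32))
            im=np.zeros((1600,2560),np.uint8);cv2.fillConvexPoly(im,np.round((k+.5)*4).astype(np.int32),1);M=cv2.resize(m.astype(np.uint8),(2560,1600),interpolation=0)
            t+=1-(im&M).sum()/(im|M).sum()
        return t
    x0=np.array(x0,float);S=np.vstack([x0]+[x0+np.eye(3)[i]*step[i] for i in range(3)])
    r=minimize(cost,x0,method='Nelder-Mead',options=dict(initial_simplex=S,maxiter=80));return r.x,r.fun
def boxpts(x0,x1,y0,y1,z0,z1): return np.array([[a,b,c] for a in(x0,x1) for b in(y0,y1) for c in(z0,z1)])
E
python3 - <<'E'
from h import *
M={}
for c in('top','scene'):
    grab_frame(c)
    for q in('lot_box','divider'):
        r=regions_of(q,c)[0];M[q,c]=(c,r['region'],calibration(c));print(c,q,r['score'],r['rect'])
P=boxpts(-.078,.078,-.116,.116,0,.088)
for k in(['top'],['scene'],['top','scene']): print(k,fit([M['lot_box',c] for c in k],P,(.459,-.22,.165)))
P=np.vstack([boxpts(-.064,.064,-.102,.102,0,.005),boxpts(-.035,.035,-.006,.006,.005,.035)])
for k in(['top'],['scene'],['top','scene']): print(k,fit([M['divider',c] for c in k],P,(.68,-.186,-.054)))
E
```

```text
top lot_box 0.69 [325.0, 223.2, 390.5, 265.9]
top divider 0.69 [331.1, 177.9, 380.8, 211.9]
scene lot_box 0.86 [295.9, 226.5, 386.7, 304.4]
scene divider 0.76 [325.4, 207.1, 390.4, 241.7]
['top'] (array([ 0.4592, -0.2205,  0.1639]), np.float64(0.03776183793336452))
['scene'] (array([ 0.4594, -0.2211,  0.162 ]), np.float64(0.02580818689482045))
['top', 'scene'] (array([ 0.4591, -0.2204,  0.1657]), np.float64(0.06392947883578992))
['top'] (array([ 0.6818, -0.1849, -0.0802]), np.float64(0.03758480325644509))
['scene'] (array([ 0.686 , -0.1855, -0.0386]), np.float64(0.18896019462270874))
['top', 'scene'] (array([ 0.6821, -0.1844, -0.0878]), np.float64(0.22991044167002228))
```

arm_command:
  commands:
    - {"tx": 0, "ty": 0, "tz": -0.1, "twist": 0}
    - {"tx": 0, "ty": 0, "tz": -0.2, "twist": 0}
    - {"tx": 0, "ty": 0, "tz": -0.3, "twist": 0}
    - {"tx": 0.05, "ty": 0, "tz": -0.38, "twist": 0}
    - {"tx": 0.15, "ty": 0.04, "tz": -0.4, "twist": 0}
    - {"tx": 0.27, "ty": 0.07, "tz": -0.4, "twist": 0}
    - {"tx": 0.39, "ty": 0.1, "tz": -0.4, "twist": 0}
    - {"tx": 0.5, "ty": 0.13, "tz": -0.4, "twist": 0}

```text
t: 8.02
eef_pos: [0.4457, -0.0875, 0.1663]
ee_rot: [3.141, 0.0, -1.232]
force: [0.2, 0.6, -5.5]
width: 0.0226
gripper_force: 51.3
```

arm_command:
  commands:
    - {"tx": 0.11, "ty": 0.03, "tz": 0, "twist": 0.015}
    - {"tx": 0.22, "ty": 0.06, "tz": 0, "twist": 0.03}
    - {"tx": 0.32, "ty": 0.08, "tz": 0, "twist": 0.045}
    - {"tx": 0.41, "ty": 0.11, "tz": 0, "twist": 0.0555}
    - {"tx": 0.47, "ty": 0.125, "tz": 0, "twist": 0.0555}
    - {"tx": 0.493, "ty": 0.129, "tz": 0, "twist": 0.0555}
    - {"tx": 0.493, "ty": 0.129, "tz": 0, "twist": 0.0555}
    - {"tx": 0.493, "ty": 0.129, "tz": 0, "twist": 0.0555}

```text
t: 8.68
eef_pos: [0.4561, -0.213, 0.1659]
ee_rot: [3.14, 0.001, -1.408]
force: [-0.2, 0.3, -6.2]
width: 0.0228
gripper_force: 51.3
```

Run:
```python
from h import *
C=calibration('wrist');w=save('wrist','w4.png')
s=get_state();print(s['eef_pos'],s['ee_rot'],s['width'],s['gripper_force'],s['force'],s['t'])
def dr(p,x,y,a,z,lx,ly,col):
    q=[]
    for i,j in((1,1),(1,-1),(-1,-1),(-1,1)):
        u,v=i*lx,j*ly;q.append(proj('wrist',(x+u*np.cos(a)-v*np.sin(a),y+u*np.sin(a)+v*np.cos(a),z),C))
    cv2.polylines(p,[np.int32(q)],True,col,1)
p=w[:,:,::-1].copy()
dr(p,.459,-.2205,.164,.088,.072,.110,(0,255,0));dr(p,.459,-.2205,.164,.088,.078,.116,(255,0,255));dr(p,.459,-.2205,.164,.068,.072,.09,(0,255,255));cv2.imwrite('pics/v4.png',p)
go(.4577,-.2126,.035,-1.407)
```

```text
[ 0.4562 -0.2127  0.1661] [ 3.1407  0.0005 -1.4073] 0.02269048465148121 51.300213289505336 [-0.491   0.8706 -5.5216] 8.7333
shares [ 0.001  -0.0065  0.5243] twist(tool z down) -8.589172901543687e-05 dist 0.1310770027050886
```

View pics/v4.png

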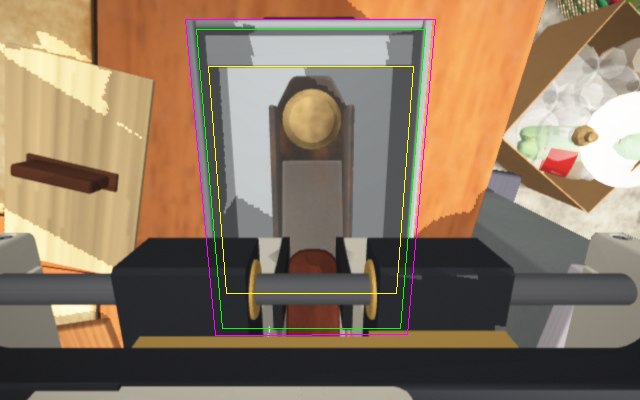

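The overlay matches the box rim (187–435, row 20) and the plane hangs centred between the ledges, so I'll lower it.

arm_command:
  commands:
    - {"tx": 0, "ty": -0.006, "tz": 0.1, "twist": 0}
    - {"tx": 0, "ty": -0.006, "tz": 0.2, "twist": 0}
    - {"tx": 0, "ty": -0.006, "tz": 0.3, "twist": 0}
    - {"tx": 0, "ty": -0.006, "tz": 0.39, "twist": 0}
    - {"tx": 0, "ty": -0.006, "tz": 0.45, "twist": 0}
    - {"tx": 0, "ty": -0.006, "tz": 0.49, "twist": 0}
    - {"tx": 0, "ty": -0.006, "tz": 0.51, "twist": 0}
    - {"tx": 0, "ty": -0.006, "tz": 0.518, "twist": 0}

```text
t: 9.4
eef_pos: [0.4582, -0.2124, 0.0368]
ee_rot: [3.141, 0.0, -1.406]
force: [0.2, 0.0, -4.4]
width: 0.0228
gripper_force: 51.2
```

arm_command:
  commands:
    - {"tx": 0, "ty": 0, "tz": 0.005, "twist": 0}
    - {"tx": 0, "ty": 0, "tz": 0.005, "twist": 0}
    - {"tx": 0, "ty": 0, "tz": 0.005, "twist": 0}
    - {"tx": 0, "ty": 0, "tz": 0.005, "twist": 0}
    - {"tx": 0, "ty": 0, "tz": 0.005, "twist": 0}
    - {"tx": 0, "ty": 0, "tz": 0.005, "twist": 0}
    - {"tx": 0, "ty": 0, "tz": 0.005, "twist": 0}
    - {"tx": 0, "ty": 0, "tz": 0.005, "twist": 0}

```text
t: 10.07
eef_pos: [0.4582, -0.213, 0.036]
ee_rot: [-3.141, -0.0, -1.407]
force: [0.1, 0.4, -5.4]
width: 0.0231
gripper_force: 51.1
```

arm_command:
  commands:
    - {"tx": 0, "ty": 0, "tz": 0, "twist": 0}
    - {"tx": 0, "ty": 0, "tz": 0, "twist": 0}
    - {"tx": 0, "ty": 0, "tz": 0, "twist": 0}
    - {"tx": 0, "ty": 0, "tz": 0, "twist": 0}
    - {"tx": 0, "ty": 0, "tz": 0, "twist": 0}
    - {"tx": 0, "ty": 0, "tz": 0, "twist": 0}
    - {"tx": 0, "ty": 0, "tz": -0.02, "twist": 0}
    - {"tx": 0, "ty": 0, "tz": -0.1, "twist": 0}
  claw: 0.6

```text
t: 10.73
eef_pos: [0.4561, -0.2126, 0.0589]
ee_rot: [3.137, 0.002, -1.408]
force: [0.2, 0.4, -0.5]
width: 0.0527
gripper_force: 0.0
```

arm_command:
  commands:
    - {"tx": 0, "ty": 0, "tz": -0.12, "twist": 0}
    - {"tx": 0, "ty": 0, "tz": -0.26, "twist": 0}
    - {"tx": 0, "ty": 0, "tz": -0.4, "twist": 0}
    - {"tx": 0, "ty": 0, "tz": -0.52, "twist": -0.035}
    - {"tx": 0, "ty": 0, "tz": -0.62, "twist": -0.075}
    - {"tx": 0, "ty": 0, "tz": -0.7, "twist": -0.115}
    - {"tx": 0, "ty": 0, "tz": -0.75, "twist": -0.155}
    - {"tx": 0, "ty": 0, "tz": -0.76, "twist": -0.19}

```text
t: 11.4
eef_pos: [0.4591, -0.2133, 0.2543]
ee_rot: [-3.139, -0.004, -0.804]
force: [0.0, -0.5, 0.7]
width: 0.0523
gripper_force: 0.0
```

arm_command:
  commands:
    - {"tx": 0.06, "ty": -0.09, "tz": 0, "twist": -0.035}
    - {"tx": 0.12, "ty": -0.18, "tz": 0, "twist": -0.07}
    - {"tx": 0.18, "ty": -0.27, "tz": 0, "twist": -0.105}
    - {"tx": 0.24, "ty": -0.36, "tz": 0, "twist": -0.14}
    - {"tx": 0.3, "ty": -0.45, "tz": 0, "twist": -0.175}
    - {"tx": 0.35, "ty": -0.52, "tz": 0, "twist": -0.21}
    - {"tx": 0.368, "ty": -0.544, "tz": 0, "twist": -0.236}
    - {"tx": 0.368, "ty": -0.544, "tz": 0, "twist": -0.236}
  claw: 1

```text
t: 12.07
eef_pos: [0.6213, -0.1854, 0.2499]
ee_rot: [3.141, 0.001, -0.065]
force: [-1.3, -0.5, -0.2]
width: 0.0877
gripper_force: 0.0
```

Run:
```python
from h import *
s=get_state();print(s['eef_pos'],s['ee_rot'],s['q'],s['width'],s['t'])
C=calibration('wrist');w=save('wrist','w5.png')
for q,z in(('divider',.003),('candlestick',.0),('onyx_egg',.04)):
    r=regions_of(q,'wrist');
    for x in r[:1]: print(q,x['score'],x['rect'],rect_at('wrist',x['region'],z,C))
    print(q,[(x['score'],x['uv'],at_z('wrist',x['uv'],0,C)) for x in spot_point(q,'wrist')[:2]])
    if q=='divider' and r:
        P=boxpts(-.064,.064,-.102,.102,0,.005); print(fit([('wrist',r[0]['region'],C)],P,(.68,-.186,-.07)))
grab_frame('top')
for q in('candlestick','onyx_egg'): print([(x['score'],x['uv'],at_z('top',x['uv'],0)) for x in spot_point(q,'top')[:2]],[x['rect'] for x in boxes_of(q,'top')[:1]])
```

```text
[ 0.6213 -0.1854  0.2499] [ 3.1414  0.0013 -0.0645] [ 0.0103  0.3029 -0.0152  0.0001 -1.2539  1.4959] 0.08774522748775472 12.0667
divider 0.74 [217.9, 52.0, 404.8, 170.7] ((682.718994140625, -185.57809448242188), (204.9298095703125, 129.3762664794922), 84.6739730834961)
divider [(0.93, [310.3, 117.5], array([ 0.678 , -0.1866,  0.    ]))]
(array([ 0.683 , -0.1853, -0.0876]), np.float64(0.017487835471341362))
candlestick 0.66 [150.9, 0.0, 238.5, 50.9] ((782.92333984375, -68.54487609863281), (91.24248504638672, 49.1674919128418), 86.35757446289062)
candlestick [(0.65, [193.4, 3.3], array([ 0.8043, -0.0699,  0.    ]))]
onyx_egg 0.75 [473.7, 46.3, 565.9, 115.1] ((702.0931396484375, -402.0546569824219), (79.13176727294922, 78.26010131835938), 48.15935516357422)
onyx_egg [(0.58, [490.9, 85.7], array([ 0.7   , -0.3936,  0.    ]))]
[] []
[(0.61, [404.4, 195.1], array([ 0.7104, -0.3912,  0.    ]))] [[400.7, 185.2, 419.5, 203.2]]
```

View pics/w5.png

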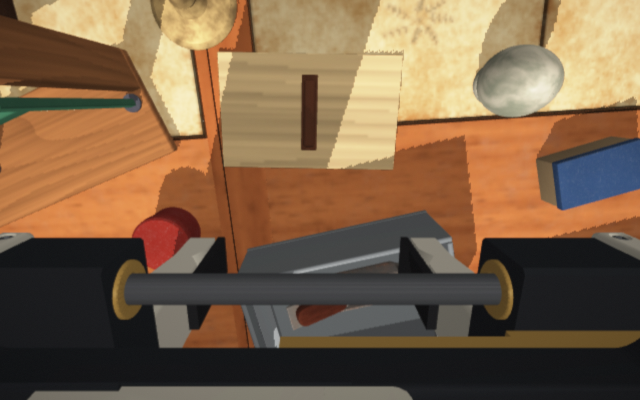

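The divider shows at (218–405, 52–170) with its rib at (309,113). That gives (0.683,-0.1855), yaw -0.088, with candlestick (195,20) and egg (518,80) clear of it.

arm_command:
  commands:
    - {"tx": 0.08, "ty": -0.005, "tz": 0.08, "twist": 0.0073}
    - {"tx": 0.16, "ty": -0.01, "tz": 0.18, "twist": 0.0073}
    - {"tx": 0.22, "ty": -0.015, "tz": 0.3, "twist": 0.0073}
    - {"tx": 0.238, "ty": -0.015, "tz": 0.44, "twist": 0.0073}
    - {"tx": 0.238, "ty": -0.015, "tz": 0.58, "twist": 0.0073}
    - {"tx": 0.238, "ty": -0.015, "tz": 0.72, "twist": 0.0073}
    - {"tx": 0.238, "ty": -0.015, "tz": 0.84, "twist": 0.0073}
    - {"tx": 0.238, "ty": -0.015, "tz": 0.9, "twist": 0.0073}
  claw: 0.6

```text
t: 13.33
eef_pos: [0.677, -0.1859, 0.021]
ee_rot: [-3.141, 0.006, -0.093]
force: [-0.3, 0.8, -0.8]
width: 0.0528
gripper_force: 0.0
```

arm_command:
  commands:
    - {"tx": 0, "ty": 0, "tz": 0.04, "twist": 0}
    - {"tx": 0, "ty": 0, "tz": 0.064, "twist": 0}
    - {"tx": 0, "ty": 0, "tz": 0.064, "twist": 0}
    - {"tx": 0, "ty": 0, "tz": 0.064, "twist": 0}
    - {"tx": 0, "ty": 0, "tz": 0.064, "twist": 0}
    - {"tx": 0, "ty": 0, "tz": 0.064, "twist": 0}
    - {"tx": 0, "ty": 0, "tz": 0.064, "twist": 0}
    - {"tx": 0, "ty": 0, "tz": 0.064, "twist": 0}

```text
t: 14.0
eef_pos: [0.68, -0.1862, 0.0107]
ee_rot: [-3.141, -0.001, -0.092]
force: [-0.5, 0.1, -0.3]
width: 0.0529
gripper_force: 0.0
```

arm_command:
  commands:
    - {"tx": 0, "ty": 0, "tz": 0, "twist": 0}
    - {"tx": 0, "ty": 0, "tz": 0, "twist": 0}
    - {"tx": 0, "ty": 0, "tz": 0, "twist": 0}
    - {"tx": 0, "ty": 0, "tz": 0, "twist": 0}
    - {"tx": 0, "ty": 0, "tz": 0, "twist": 0}
    - {"tx": 0, "ty": 0, "tz": 0, "twist": 0}
    - {"tx": 0, "ty": 0, "tz": 0, "twist": 0}
    - {"tx": 0, "ty": 0, "tz": 0, "twist": 0}
  claw: 0

```text
t: 14.67
eef_pos: [0.6796, -0.1861, 0.0098]
ee_rot: [-3.142, 0.0, -0.092]
force: [-0.6, -0.2, -0.2]
width: 0.0113
gripper_force: 50.0
```

arm_command:
  commands:
    - {"tx": 0, "ty": 0, "tz": -0.06, "twist": 0}
    - {"tx": 0, "ty": 0, "tz": -0.16, "twist": 0}
    - {"tx": 0, "ty": 0, "tz": -0.28, "twist": 0}
    - {"tx": 0, "ty": 0, "tz": -0.4, "twist": 0}
    - {"tx": -0.03, "ty": 0, "tz": -0.52, "twist": 0}
    - {"tx": -0.1, "ty": 0.03, "tz": -0.6, "twist": 0}
    - {"tx": -0.2, "ty": 0.06, "tz": -0.6, "twist": 0}
    - {"tx": -0.3, "ty": 0.1, "tz": -0.6, "twist": 0}

```text
t: 15.33
eef_pos: [0.6026, -0.2039, 0.161]
ee_rot: [-3.141, -0.002, -0.091]
force: [0.2, -0.3, -3.8]
width: 0.0119
gripper_force: 50.0
```

arm_command:
  commands:
    - {"tx": -0.1, "ty": 0.02, "tz": 0, "twist": -0.015}
    - {"tx": -0.2, "ty": 0.05, "tz": 0, "twist": -0.03}
    - {"tx": -0.3, "ty": 0.07, "tz": 0, "twist": -0.045}
    - {"tx": -0.4, "ty": 0.1, "tz": 0, "twist": -0.06}
    - {"tx": -0.49, "ty": 0.11, "tz": 0, "twist": -0.075}
    - {"tx": -0.55, "ty": 0.12, "tz": 0, "twist": -0.0815}
    - {"tx": -0.578, "ty": 0.122, "tz": 0, "twist": -0.0815}
    - {"tx": -0.578, "ty": 0.122, "tz": 0, "twist": -0.0815}

```text
t: 16.0
eef_pos: [0.4545, -0.2213, 0.16]
ee_rot: [-3.141, 0.0, 0.163]
force: [0.2, -0.2, -2.6]
width: 0.0118
gripper_force: 50.0
```

Run:
```python
from h import *
s=get_state();print(s['eef_pos'],s['ee_rot'],s['q'],s['width'],s['force'],s['moment'],s['t'])
C=calibration('wrist');w=save('wrist','w6.png')
z=s['eef_pos'][2]-.0098
p=w[:,:,::-1].copy()
def dr(x,y,a,z,lx,ly,col):
    q=[proj('wrist',(x+u*np.cos(a)-v*np.sin(a),y+u*np.sin(a)+v*np.cos(a),z),C) for u,v in((lx,ly),(lx,-ly),(-lx,-ly),(-lx,ly))]
    cv2.polylines(p,[np.int32(np.round(q))],True,col,1)
dr(.459,-.2205,.164,.088,.072,.110,(0,255,0))
dr(.459,-.2205,.164,z+.005,.064,.102,(0,0,255))
for r in regions_of('divider','wrist')[:2]: print(r['score'],r['rect'],rect_at('wrist',r['region'],z+.005,C))
for r in regions_of('lot_box','wrist')[:1]: print(r['score'],r['rect'])
cv2.imwrite('pics/v6.png',p)
go(.456,-.221,.078,.164)
```

```text
[ 0.4545 -0.2213  0.16  ] [-3.1412  0.      0.163 ] [-0.0642  0.1363 -0.4505 -0.0004 -0.984   1.7982] 0.011849649593357093 [ 0.1978 -0.2137 -2.5561] [ 0.0511 -0.0319 -0.0122] 16.0
0.61 [95.4, 117.7, 530.2, 342.7] ((482.1178283691406, -216.7783660888672), (80.07672882080078, 203.00784301757812), 9.580832481384277)
shares [-0.0037 -0.002   0.3278] twist(tool z down) 1.5212696343735685e-06 dist 0.08195284305841896
```

View pics/v6.png

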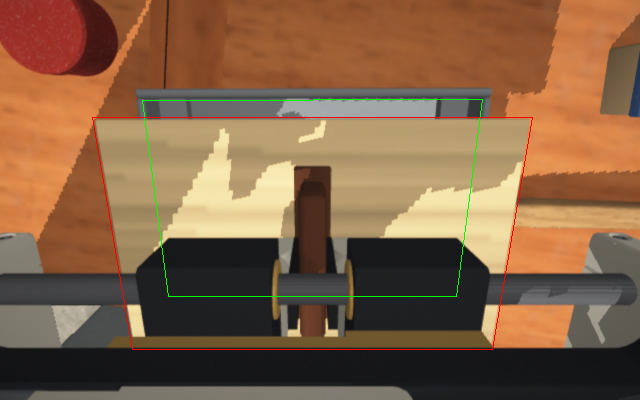

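The overlay matches the held divider exactly, so I'll lower it straight down.

arm_command:
  commands:
    - {"tx": 0, "ty": 0, "tz": 0.08, "twist": 0}
    - {"tx": 0, "ty": 0, "tz": 0.15, "twist": 0}
    - {"tx": 0, "ty": 0, "tz": 0.21, "twist": 0}
    - {"tx": 0, "ty": 0, "tz": 0.26, "twist": 0}
    - {"tx": 0, "ty": 0, "tz": 0.29, "twist": 0}
    - {"tx": 0, "ty": 0, "tz": 0.31, "twist": 0}
    - {"tx": 0, "ty": 0, "tz": 0.322, "twist": 0}
    - {"tx": 0, "ty": 0, "tz": 0.328, "twist": 0}

```text
t: 16.82
eef_pos: [0.4564, -0.2213, 0.0776]
ee_rot: [3.141, 0.0, 0.164]
force: [-1.9, 1.6, 8.1]
width: 0.0114
gripper_force: 50.0
```

arm_command:
  commands:
    - {"tx": 0, "ty": 0, "tz": 0.002, "twist": 0}
    - {"tx": 0, "ty": 0, "tz": 0.002, "twist": 0}
    - {"tx": 0, "ty": 0, "tz": 0.002, "twist": 0}
    - {"tx": 0, "ty": 0, "tz": 0.002, "twist": 0}
    - {"tx": 0, "ty": 0, "tz": 0.002, "twist": 0}
    - {"tx": 0, "ty": 0, "tz": 0.002, "twist": 0}
    - {"tx": 0, "ty": 0, "tz": 0.002, "twist": 0}
    - {"tx": 0, "ty": 0, "tz": 0.002, "twist": 0}

```text
t: 17.48
eef_pos: [0.4562, -0.2214, 0.0777]
ee_rot: [3.141, -0.001, 0.164]
force: [-0.0, 0.8, 2.5]
width: 0.0115
gripper_force: 50.0
```

arm_command:
  commands:
    - {"tx": 0, "ty": 0, "tz": 0, "twist": 0}
    - {"tx": 0, "ty": 0, "tz": 0, "twist": 0}
    - {"tx": 0, "ty": 0, "tz": 0, "twist": 0}
    - {"tx": 0, "ty": 0, "tz": 0, "twist": 0}
    - {"tx": 0, "ty": 0, "tz": 0, "twist": 0}
    - {"tx": 0, "ty": 0, "tz": -0.05, "twist": 0}
    - {"tx": 0, "ty": 0, "tz": -0.18, "twist": 0}
    - {"tx": 0, "ty": 0, "tz": -0.32, "twist": 0}
  claw: 0.4

```text
t: 18.15
eef_pos: [0.4545, -0.2211, 0.1568]
ee_rot: [-3.14, 0.004, 0.164]
force: [1.1, 0.5, -0.1]
width: 0.0348
gripper_force: 0.0
```

Run:
```python
from h import *
s=get_state();print(s['eef_pos'],s['ee_rot'],s['t'])
grab_frame('scene');m=[]
for r in regions_of('divider','scene')[:2]: print(r['score'],r['rect'],rect_at('scene',r['region'],.073))
for c in ('scene','top'):
    grab_frame(c); print([(x['score'],at_z(c,x['uv'],.068)) for x in spot_point('divider',c)[:2]])
C=calibration('wrist');grab_frame('wrist')
for r in regions_of('divider','wrist')[:1]: print(r['score'],r['rect'],rect_at('wrist',r['region'],.073,C))
go(.385,.245,.2,.3)
```

```text
[ 0.4545 -0.2211  0.1568] [-3.1403  0.0043  0.1641] 18.15
[(0.9, array([ 0.4705, -0.2234,  0.068 ]))]
[(0.57, array([ 0.4583, -0.22  ,  0.068 ]))]
0.89 [167.8, 113.4, 460.1, 275.4] ((461.8310852050781, -220.4935302734375), (123.6028823852539, 202.85165405273438), 9.443560600280762)
shares [ 0.0272 -1.8859 -0.1737] twist(tool z down) -0.043240818914464116 dist 0.4735151918882337
```

Divider is on the ledges (8 N contact at the expected height, wrist rect 124×203 at yaw 9.4°). Next is the bottle.

arm_command:
  commands:
    - {"tx": 0, "ty": -0.08, "tz": -0.1, "twist": 0}
    - {"tx": -0.01, "ty": -0.2, "tz": -0.17, "twist": 0}
    - {"tx": -0.02, "ty": -0.34, "tz": -0.17, "twist": 0}
    - {"tx": -0.04, "ty": -0.48, "tz": -0.17, "twist": 0}
    - {"tx": -0.05, "ty": -0.62, "tz": -0.17, "twist": 0}
    - {"tx": -0.06, "ty": -0.75, "tz": -0.17, "twist": 0}
    - {"tx": -0.07, "ty": -0.88, "tz": -0.17, "twist": 0}
    - {"tx": -0.08, "ty": -1.0, "tz": -0.17, "twist": 0}

```text
t: 19.22
eef_pos: [0.3943, 0.0233, 0.1993]
ee_rot: [3.141, 0.001, 0.164]
force: [0.6, -0.0, 0.5]
width: 0.0349
gripper_force: 0.0
```

arm_command:
  commands:
    - {"tx": -0.01, "ty": -0.13, "tz": 0, "twist": 0}
    - {"tx": -0.03, "ty": -0.26, "tz": 0, "twist": 0}
    - {"tx": -0.05, "ty": -0.4, "tz": 0, "twist": 0}
    - {"tx": -0.07, "ty": -0.53, "tz": 0, "twist": 0}
    - {"tx": -0.09, "ty": -0.66, "tz": 0, "twist": 0}
    - {"tx": -0.09, "ty": -0.78, "tz": 0, "twist": 0}
    - {"tx": -0.09, "ty": -0.87, "tz": 0, "twist": 0}
    - {"tx": -0.09, "ty": -0.89, "tz": 0, "twist": 0}
  claw: 0.7

```text
t: 19.88
eef_pos: [0.3362, 0.2406, 0.1992]
ee_rot: [3.141, 0.0, 0.167]
force: [-0.3, -0.4, 0.3]
width: 0.0611
gripper_force: 0.0
```

Run:
```python
from h import *
s=get_state();print(s['eef_pos'],s['ee_rot'],s['t'])
C=calibration('wrist');w=save('wrist','w7.png')
P=np.vstack([boxpts(-.022,.022,-.022,.022,0,.04),[[.0145*np.cos(a),.0145*np.sin(a),.063] for a in np.arange(0,6.3,.5)]])
for r in regions_of('ink_bottle','wrist')[:4]:
    m=r['region'];print(r['score'],r['rect'],'rgb',w[m].mean(0),[fit([('wrist',m,C)],P,(*rect_at('wrist',m,.03,C)[0],)[:2] and (np.array(rect_at('wrist',m,.03,C)[0])/1000).tolist()+[a]) for a in(0.,.4,.8)])
print([(x['score'],x['uv'],at_z('wrist',x['uv'],0,C)) for x in spot_point('ink_bottle','wrist')[:4]])
```

```text
[0.3362 0.2406 0.1992] [3.1409 0.0003 0.1669] 19.8833
0.88 [364.3, 47.6, 430.0, 104.4] rgb [228.3943 121.0787  47.9304] [(array([ 0.4436,  0.18  , -0.0951]), np.float64(0.11102382822728463)), (array([ 0.4438,  0.1806, -0.0462]), np.float64(0.11004543160020197)), (array([0.4434, 0.1805, 1.4853]), np.float64(0.11054160949229153))]
0.84 [185.0, 79.2, 254.5, 138.0] rgb [222.7756 118.6458  47.3618] [(array([0.3911, 0.3363, 0.5956]), np.float64(0.09590070647855875)), (array([0.391, 0.336, 0.593]), np.float64(0.09461495415608456)), (array([0.3913, 0.336 , 0.5887]), np.float64(0.09582124825437743))]
0.64 [285.0, 109.1, 332.3, 154.4] rgb [111.1175  88.908   73.2712] [(array([0.3833, 0.2519, 0.1011]), np.float64(0.0676215073961024)), (array([0.3835, 0.2521, 0.0974]), np.float64(0.07048481065335)), (array([0.3834, 0.2521, 0.11  ]), np.float64(0.07073043930335321))]
[(0.97, [226.2, 106.4], array([0.391 , 0.3378, 0.    ])), (0.94, [306.7, 128.6], array([0.3828, 0.254 , 0.    ]))]
```

View pics/w7.png

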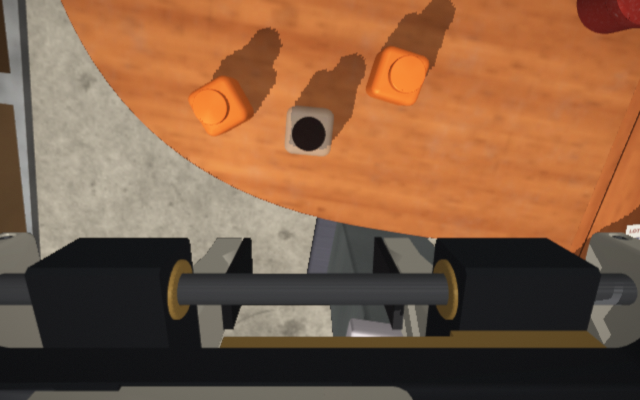

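The wrist view shows the pale bottle with black cap at (309,131), and orange look-alikes at (218,105) and (400,75). Bottle measured at (0.3833,0.2525), height plausible. I'll use a narrow opening to clear the orange ones.

arm_command:
  commands:
    - {"tx": 0.09, "ty": -0.01, "tz": 0.05, "twist": 0.015}
    - {"tx": 0.17, "ty": -0.016, "tz": 0.12, "twist": 0.015}
    - {"tx": 0.194, "ty": -0.016, "tz": 0.22, "twist": 0.015}
    - {"tx": 0.194, "ty": -0.016, "tz": 0.34, "twist": 0.015}
    - {"tx": 0.194, "ty": -0.016, "tz": 0.45, "twist": 0.015}
    - {"tx": 0.194, "ty": -0.016, "tz": 0.49, "twist": 0.015}
    - {"tx": 0.194, "ty": -0.016, "tz": 0.49, "twist": 0.015}
    - {"tx": 0.194, "ty": -0.016, "tz": 0.49, "twist": 0.015}
  claw: 0.63
  grip_force: 20

```text
t: 20.7
eef_pos: [0.3841, 0.2484, 0.0771]
ee_rot: [3.14, 0.001, 0.116]
force: [0.5, -0.1, -0.4]
width: 0.0552
gripper_force: 0.0
```

Run:
```python
from h import *
s=get_state();print(s['eef_pos'],s['ee_rot'],s['width'],s['t'])
go(.3833,.2525,.012,.12)
```

```text
[0.3841 0.2484 0.0771] [3.14   0.0011 0.1161] 0.05520101584310238 20.7
shares [-0.0008 -0.017   0.2602] twist(tool z down) -0.0012468088498631422 dist 0.06518482798631213
```

arm_command:
  commands:
    - {"tx": 0, "ty": -0.013, "tz": 0.06, "twist": 0}
    - {"tx": 0, "ty": -0.013, "tz": 0.13, "twist": 0}
    - {"tx": 0, "ty": -0.013, "tz": 0.19, "twist": 0}
    - {"tx": 0, "ty": -0.013, "tz": 0.24, "twist": 0}
    - {"tx": 0, "ty": -0.013, "tz": 0.26, "twist": 0}
    - {"tx": 0, "ty": -0.013, "tz": 0.26, "twist": 0}
    - {"tx": 0, "ty": -0.013, "tz": 0.26, "twist": 0}
    - {"tx": 0, "ty": -0.013, "tz": 0.26, "twist": 0}

```text
t: 21.37
eef_pos: [0.3842, 0.2536, 0.0135]
ee_rot: [-3.14, -0.001, 0.117]
force: [-0.3, -0.6, -0.3]
width: 0.0552
gripper_force: 0.0
```

arm_command:
  commands:
    - {"tx": 0, "ty": 0, "tz": 0, "twist": 0}
    - {"tx": 0, "ty": 0, "tz": 0, "twist": 0}
    - {"tx": 0, "ty": 0, "tz": 0, "twist": 0}
    - {"tx": 0, "ty": 0, "tz": 0, "twist": 0}
    - {"tx": 0, "ty": 0, "tz": 0, "twist": 0}
    - {"tx": 0, "ty": 0, "tz": 0, "twist": 0}
    - {"tx": 0, "ty": 0, "tz": -0.05, "twist": 0}
    - {"tx": 0, "ty": 0, "tz": -0.1, "twist": 0}
  claw: 0

```text
t: 22.03
eef_pos: [0.3831, 0.2523, 0.0371]
ee_rot: [3.14, 0.001, 0.117]
force: [0.3, -0.4, -1.5]
width: 0.044
gripper_force: 19.8
```

arm_command:
  commands:
    - {"tx": 0, "ty": 0, "tz": -0.12, "twist": 0}
    - {"tx": 0, "ty": 0, "tz": -0.26, "twist": 0}
    - {"tx": 0, "ty": 0.02, "tz": -0.4, "twist": 0}
    - {"tx": 0, "ty": 0.12, "tz": -0.52, "twist": 0}
    - {"tx": 0.01, "ty": 0.26, "tz": -0.56, "twist": 0}
    - {"tx": 0.02, "ty": 0.41, "tz": -0.56, "twist": 0}
    - {"tx": 0.03, "ty": 0.56, "tz": -0.56, "twist": 0}
    - {"tx": 0.04, "ty": 0.71, "tz": -0.56, "twist": 0}

```text
t: 22.7
eef_pos: [0.4139, 0.0764, 0.1778]
ee_rot: [-3.141, -0.001, 0.118]
force: [0.7, -0.1, -1.8]
width: 0.0438
gripper_force: 19.8
```

arm_command:
  commands:
    - {"tx": 0.01, "ty": 0.15, "tz": 0, "twist": -0.015}
    - {"tx": 0.02, "ty": 0.3, "tz": 0, "twist": -0.015}
    - {"tx": 0.03, "ty": 0.45, "tz": 0, "twist": -0.015}
    - {"tx": 0.03, "ty": 0.6, "tz": 0, "twist": -0.015}
    - {"tx": 0.03, "ty": 0.74, "tz": 0, "twist": -0.015}
    - {"tx": 0.03, "ty": 0.86, "tz": 0, "twist": -0.015}
    - {"tx": 0.03, "ty": 0.95, "tz": 0, "twist": -0.015}
    - {"tx": 0.03, "ty": 0.973, "tz": 0, "twist": -0.015}

```text
t: 23.37
eef_pos: [0.4498, -0.1655, 0.1769]
ee_rot: [3.142, 0.001, 0.162]
force: [0.6, -0.1, -0.3]
width: 0.0439
gripper_force: 19.8
```

Run:
```python
from h import *
s=get_state();print(s['eef_pos'],s['ee_rot'],s['width'],s['force'],s['t'])
C=calibration('wrist');save('wrist','w8.png')
for r in regions_of('divider','wrist')[:1]: print(r['score'],r['rect'],rect_at('wrist',r['region'],.073,C))
go(.4495,-.1633,.0855,.164)
```

```text
[ 0.4498 -0.1655  0.1769] [3.1415 0.001  0.1616] 0.0438551439148452 [ 0.5844 -0.1375 -0.2677] 23.3667
0.85 [251.5, 114.3, 523.9, 252.2] ((467.693603515625, -218.90029907226562), (111.93182373046875, 203.5595245361328), 9.810661315917969)
shares [ 0.0002 -0.0024  0.3654] twist(tool z down) -0.0007805643084015196 dist 0.09134478729410013
```

arm_command:
  commands:
    - {"tx": 0, "ty": -0.005, "tz": 0.08, "twist": 0}
    - {"tx": 0, "ty": -0.005, "tz": 0.16, "twist": 0}
    - {"tx": 0, "ty": -0.005, "tz": 0.23, "twist": 0}
    - {"tx": 0, "ty": -0.005, "tz": 0.29, "twist": 0}
    - {"tx": 0, "ty": -0.005, "tz": 0.33, "twist": 0}
    - {"tx": 0, "ty": -0.005, "tz": 0.35, "twist": 0}
    - {"tx": 0, "ty": -0.005, "tz": 0.36, "twist": 0}
    - {"tx": 0, "ty": -0.005, "tz": 0.366, "twist": 0}

```text
t: 24.13
eef_pos: [0.4501, -0.1611, 0.0859]
ee_rot: [3.142, 0.0, 0.165]
force: [-4.8, 3.4, 11.3]
width: 0.0441
gripper_force: 19.8
```

arm_command:
  commands:
    - {"tx": 0, "ty": 0, "tz": 0.002, "twist": 0}
    - {"tx": 0, "ty": 0, "tz": 0.002, "twist": 0}
    - {"tx": 0, "ty": 0, "tz": 0.002, "twist": 0}
    - {"tx": 0, "ty": 0, "tz": 0.002, "twist": 0}
    - {"tx": 0, "ty": 0, "tz": 0.002, "twist": 0}
    - {"tx": 0, "ty": 0, "tz": 0.002, "twist": 0}
    - {"tx": 0, "ty": 0, "tz": 0.002, "twist": 0}
    - {"tx": 0, "ty": 0, "tz": 0.002, "twist": 0}

```text
t: 24.8
eef_pos: [0.4505, -0.1615, 0.086]
ee_rot: [3.141, -0.001, 0.164]
force: [-0.9, 4.0, 5.8]
width: 0.0438
gripper_force: 19.8
```

arm_command:
  commands:
    - {"tx": 0, "ty": 0, "tz": 0, "twist": 0}
    - {"tx": 0, "ty": 0, "tz": 0, "twist": 0}
    - {"tx": 0, "ty": 0, "tz": 0, "twist": 0}
    - {"tx": 0, "ty": 0, "tz": 0, "twist": 0}
    - {"tx": 0, "ty": 0, "tz": -0.05, "twist": 0}
    - {"tx": 0, "ty": 0, "tz": -0.15, "twist": 0}
    - {"tx": 0, "ty": 0, "tz": -0.3, "twist": 0}
    - {"tx": 0, "ty": 0, "tz": -0.45, "twist": 0}
  claw: 0.59

```text
t: 25.47
eef_pos: [0.4489, -0.1618, 0.1984]
ee_rot: [-3.141, 0.003, 0.164]
force: [2.0, -0.6, 0.2]
width: 0.0519
gripper_force: 0.0
```

Run:
```python
from h import *
s=get_state();print(s['eef_pos'],s['ee_rot'],s['t'],s['q'])
C=calibration('wrist');save('wrist','w9.png')
print([(x['score'],x['uv'],at_z('wrist',x['uv'],.073,C)) for x in spot_point('ink_bottle','wrist')[:2]])
for r in regions_of('divider','wrist')[:1]: print(r['score'],r['rect'],rect_at('wrist',r['region'],.073,C))
# stand fit from scene, first estimates
for c in('scene','top'):
    grab_frame(c);r=regions_of('tag_stand',c)[0];P=np.vstack([boxpts(-.065,.055,-.225,.225,0,.014),boxpts(-.04,.06,-.225,.225,.265,.277)])
    print(c,r['score'],fit([(c,r['region'],calibration(c))],P,(.63,.205,.335)))
```

```text
[ 0.4489 -0.1618  0.1984] [-3.1414  0.0028  0.1641] 25.4667 [ 0.0678  0.0526 -0.4496  0.     -1.0714  1.6671]
[(0.67, [312.2, 190.7], array([ 0.4501, -0.1616,  0.073 ]))]
0.74 [262.1, 114.2, 513.5, 258.7] ((459.474853515625, -221.1439208984375), (128.45594787597656, 204.4210968017578), 9.213456153869629)
scene 0.65 (array([0.6403, 0.2125, 0.3252]), np.float64(0.557464170609614))
top 0.55 (array([0.6399, 0.2058, 0.3264]), np.float64(0.1316859047309381))
```

Packed at 25 s; bottle and divider measure right. The arm can only twist, so the 40° lean has to come from the reach limit ("approached as far as the arm can"). I'll go up over free space in the stand's direction and see how the arm behaves there.

arm_command:
  commands:
    - {"tx": 0, "ty": 0, "tz": -0.15, "twist": -0.02}
    - {"tx": 0, "ty": 0, "tz": -0.3, "twist": -0.04}
    - {"tx": 0, "ty": 0, "tz": -0.46, "twist": -0.0515}
    - {"tx": 0, "ty": 0, "tz": -0.62, "twist": -0.0515}
    - {"tx": 0, "ty": 0, "tz": -0.78, "twist": -0.0515}
    - {"tx": 0, "ty": 0, "tz": -0.92, "twist": -0.0515}
    - {"tx": 0, "ty": 0, "tz": -1.0, "twist": -0.0515}
    - {"tx": 0, "ty": 0, "tz": -1.0, "twist": -0.0515}

```text
t: 26.48
eef_pos: [0.4512, -0.1622, 0.4515]
ee_rot: [3.139, -0.004, 0.326]
force: [-0.6, 0.5, -0.2]
width: 0.0516
gripper_force: 0.0
```

arm_command:
  commands:
    - {"tx": 0.1, "ty": -0.05, "tz": -0.05, "twist": 0}
    - {"tx": 0.2, "ty": -0.1, "tz": -0.1, "twist": 0}
    - {"tx": 0.3, "ty": -0.15, "tz": -0.15, "twist": 0}
    - {"tx": 0.4, "ty": -0.2, "tz": -0.2, "twist": 0}
    - {"tx": 0.5, "ty": -0.26, "tz": -0.25, "twist": 0}
    - {"tx": 0.6, "ty": -0.32, "tz": -0.3, "twist": 0}
    - {"tx": 0.7, "ty": -0.38, "tz": -0.35, "twist": 0}
    - {"tx": 0.8, "ty": -0.42, "tz": -0.4, "twist": 0}

```text
t: 27.15
eef_pos: [0.6067, 0.0037, 0.5467]
ee_rot: [-3.141, 0.003, 0.327]
force: [0.9, -1.2, 1.3]
width: 0.0518
gripper_force: 0.0
```

arm_command:
  commands:
    - {"tx": 0.15, "ty": 0, "tz": 0, "twist": 0}
    - {"tx": 0.3, "ty": 0, "tz": 0, "twist": 0}
    - {"tx": 0.45, "ty": 0, "tz": 0, "twist": 0}
    - {"tx": 0.6, "ty": 0, "tz": 0, "twist": 0}
    - {"tx": 0.75, "ty": 0, "tz": 0, "twist": 0}
    - {"tx": 0.9, "ty": 0, "tz": 0, "twist": 0}
    - {"tx": 1.0, "ty": 0, "tz": 0, "twist": 0}
    - {"tx": 1.0, "ty": 0, "tz": 0, "twist": 0}

```text
t: 27.82
eef_pos: [0.8181, 0.082, 0.5124]
ee_rot: [3.132, -0.016, 0.328]
force: [-0.6, 0.8, -1.2]
width: 0.0516
gripper_force: 0.0
```

Run:
```python
from h import *
s=get_state();print(s['eef_pos'],s['ee_rot'],s['t'],s['q'],R())
```

```text
[0.8181 0.082  0.5124] [ 3.132  -0.0163  0.3281] 27.8167 [ 0.34    0.7138  1.2453  0.0112 -2.086   1.5645] [[ 0.9465  0.3221  0.0186]
 [ 0.3222 -0.9466 -0.0038]
 [ 0.0163  0.0096 -0.9998]]
```

arm_command:
  commands:
    - {"tx": 0.15, "ty": 0, "tz": -0.15, "twist": 0}
    - {"tx": 0.3, "ty": 0, "tz": -0.3, "twist": 0}
    - {"tx": 0.45, "ty": 0, "tz": -0.45, "twist": 0}
    - {"tx": 0.6, "ty": 0, "tz": -0.6, "twist": 0}
    - {"tx": 0.75, "ty": 0, "tz": -0.75, "twist": 0}
    - {"tx": 0.9, "ty": 0, "tz": -0.9, "twist": 0}
    - {"tx": 1.0, "ty": 0, "tz": -1.0, "twist": 0}
    - {"tx": 1.0, "ty": 0, "tz": -1.0, "twist": 0}

```text
t: 28.48
eef_pos: [0.8072, 0.1088, 0.5434]
ee_rot: [3.12, -0.062, 0.327]
force: [-0.4, 0.8, -0.5]
width: 0.0518
gripper_force: 0.0
```

Run:
```python
from h import *
s=get_state();print(s['eef_pos'],s['ee_rot'],s['t'],s['q'],R())
```

```text
[0.8072 0.1088 0.5434] [ 3.1198 -0.0617  0.3269] 28.4833 [ 0.3837  0.6815  1.2509  0.0289 -2.0796  1.5281] [[ 0.9453  0.3197  0.0654]
 [ 0.3205 -0.9473 -0.0008]
 [ 0.0617  0.0217 -0.9979]]
```

arm_command:
  commands:
    - {"tx": 0, "ty": 0, "tz": 0, "twist": 0}
    - {"tx": 0, "ty": 0, "tz": 0, "twist": 0}
    - {"tx": 0, "ty": 0, "tz": 0, "twist": 0}
    - {"tx": 0, "ty": 0, "tz": 0, "twist": 0}
    - {"tx": 0, "ty": 0, "tz": 0, "twist": 0}
    - {"tx": 0, "ty": 0, "tz": 0, "twist": 0}
    - {"tx": -0.2, "ty": 0, "tz": 0.1, "twist": 0}
    - {"tx": -0.4, "ty": 0, "tz": 0.2, "twist": 0}

```text
t: 29.15
eef_pos: [0.7727, 0.0969, 0.5157]
ee_rot: [3.12, -0.057, 0.327]
force: [0.7, 0.5, 1.3]
width: 0.0517
gripper_force: 0.0
```

Run:
```python
from h import *
s=get_state();print(s['eef_pos'],s['ee_rot'],s['t'],s['q'],R())
```

```text
[0.7727 0.0969 0.5157] [ 3.1199 -0.0574  0.327 ] 29.15 [ 0.3861  0.5242  0.8967  0.0264 -1.8871  1.52  ] [[ 0.9454  0.32    0.0613]
 [ 0.3207 -0.9472 -0.0021]
 [ 0.0574  0.0217 -0.9981]]
```

The pose commanded at each call's start is the reached one, and the lean persists (0.06 rad). So pushing against the reach limit builds up lean in the right direction. I'll repeat with a sideways trim.

arm_command:
  commands:
    - {"tx": 1, "ty": 0.2, "tz": -0.6, "twist": 0}
    - {"tx": 1, "ty": 0.2, "tz": -0.6, "twist": 0}
    - {"tx": 1, "ty": 0.2, "tz": -0.6, "twist": 0}
    - {"tx": 1, "ty": 0.2, "tz": -0.6, "twist": 0}
    - {"tx": 1, "ty": 0.2, "tz": -0.6, "twist": 0}
    - {"tx": 1, "ty": 0.2, "tz": -0.6, "twist": 0}
    - {"tx": 1, "ty": 0.2, "tz": -0.6, "twist": 0}
    - {"tx": 1, "ty": 0.2, "tz": -0.6, "twist": 0}

```text
t: 29.82
eef_pos: [0.831, 0.1048, 0.535]
ee_rot: [3.108, -0.097, 0.328]
force: [-0.3, -0.6, 0.2]
width: 0.0516
gripper_force: 0.0
```

arm_command:
  commands:
    - {"tx": 1, "ty": 0.2, "tz": -0.6, "twist": 0}
    - {"tx": 1, "ty": 0.2, "tz": -0.6, "twist": 0}
    - {"tx": 1, "ty": 0.2, "tz": -0.6, "twist": 0}
    - {"tx": 1, "ty": 0.2, "tz": -0.6, "twist": 0}
    - {"tx": 1, "ty": 0.2, "tz": -0.6, "twist": 0}
    - {"tx": 1, "ty": 0.2, "tz": -0.6, "twist": 0}
    - {"tx": 1, "ty": 0.2, "tz": -0.6, "twist": 0}
    - {"tx": 1, "ty": 0.2, "tz": -0.6, "twist": 0}

```text
t: 30.48
eef_pos: [0.8529, 0.109, 0.5262]
ee_rot: [3.096, -0.129, 0.329]
force: [-0.8, 0.8, 0.1]
width: 0.0518
gripper_force: 0.0
```

```bash
cat >> h.py <<'E'
def lean():
    s=get_state();z=R()[:,2];a=.326;y=R()[:,1]
    print(s['eef_pos'],'q',s['q'],'t',s['t'],'fwd lean',np.arctan2(z[0]*np.cos(a)+z[1]*np.sin(a),-z[2]),'side(left+)',-z[0]*np.sin(a)+z[1]*np.cos(a),'tool y',y)
E
python3 -c "
from h import *
lean()"
```

```text
[0.8529 0.109  0.5262] q [ 0.3748  0.7127  1.2507  0.0559 -1.9818  1.5477] t 30.4833 fwd lean 0.12868018051746893 side(left+) -0.04505829891464956 tool y [ 0.3173 -0.9473  0.0451]
```

arm_command:
  commands:
    - {"tx": 0, "ty": -0.15, "tz": 0, "twist": 0}
    - {"tx": 0, "ty": -0.3, "tz": 0, "twist": 0}
    - {"tx": 0, "ty": -0.45, "tz": 0, "twist": 0}
    - {"tx": 0, "ty": -0.6, "tz": 0, "twist": 0}
    - {"tx": 0, "ty": -0.75, "tz": 0, "twist": 0}
    - {"tx": 0, "ty": -0.9, "tz": 0, "twist": 0}
    - {"tx": 0.2, "ty": -1, "tz": -0.1, "twist": 0}
    - {"tx": 0.6, "ty": -1, "tz": -0.4, "twist": 0}

```text
t: 31.15
eef_pos: [0.7963, 0.3513, 0.5156]
ee_rot: [3.088, -0.139, 0.337]
force: [1.4, 3.6, -8.2]
width: 0.0513
gripper_force: 0.0
```

arm_command:
  commands:
    - {"tx": 0.9, "ty": -0.7, "tz": -0.8, "twist": 0}
    - {"tx": 0.9, "ty": -0.7, "tz": -0.8, "twist": 0}
    - {"tx": 0.9, "ty": -0.7, "tz": -0.8, "twist": 0}
    - {"tx": 0.9, "ty": -0.7, "tz": -0.8, "twist": 0}
    - {"tx": 0.9, "ty": -0.7, "tz": -0.8, "twist": 0}
    - {"tx": 0.9, "ty": -0.7, "tz": -0.8, "twist": 0}
    - {"tx": 0.9, "ty": -0.7, "tz": -0.8, "twist": 0}
    - {"tx": 0.9, "ty": -0.7, "tz": -0.8, "twist": 0}

```text
t: 31.82
eef_pos: [0.7509, 0.4316, 0.5482]
ee_rot: [3.096, -0.198, 0.332]
force: [-0.2, 0.4, 0.7]
width: 0.0516
gripper_force: 0.0
```

```bash
python3 -c "
from h import *
lean()"
```

```text
[0.7509 0.4316 0.5482] q [ 0.801   0.7075  1.2506  0.1398 -1.9539  1.1605] t 31.8167 fwd lean 0.19816915129271398 side(left+) -0.044193361053997904 tool y [ 0.3176 -0.9472  0.0446]
```

arm_command:
  commands:
    - {"tx": 0.95, "ty": -0.6, "tz": -0.75, "twist": 0}
    - {"tx": 0.95, "ty": -0.6, "tz": -0.75, "twist": 0}
    - {"tx": 0.95, "ty": -0.6, "tz": -0.75, "twist": 0}
    - {"tx": 0.95, "ty": -0.6, "tz": -0.75, "twist": 0}
    - {"tx": 0.95, "ty": -0.6, "tz": -0.75, "twist": 0}
    - {"tx": 0.95, "ty": -0.6, "tz": -0.75, "twist": 0}
    - {"tx": 0.95, "ty": -0.6, "tz": -0.75, "twist": 0}
    - {"tx": 0.95, "ty": -0.6, "tz": -0.75, "twist": 0}

```text
t: 32.48
eef_pos: [0.7201, 0.4892, 0.5593]
ee_rot: [3.1, -0.235, 0.334]
force: [0.4, -0.1, -0.3]
width: 0.0517
gripper_force: 0.0
```

arm_command:
  commands:
    - {"tx": 0.95, "ty": -0.6, "tz": -0.65, "twist": 0}
    - {"tx": 0.95, "ty": -0.6, "tz": -0.65, "twist": 0}
    - {"tx": 0.95, "ty": -0.6, "tz": -0.65, "twist": 0}
    - {"tx": 0.95, "ty": -0.6, "tz": -0.65, "twist": 0}
    - {"tx": 0.95, "ty": -0.6, "tz": -0.65, "twist": 0}
    - {"tx": 0.95, "ty": -0.6, "tz": -0.65, "twist": 0}
    - {"tx": 0.95, "ty": -0.6, "tz": -0.65, "twist": 0}
    - {"tx": 0.95, "ty": -0.6, "tz": -0.65, "twist": 0}

```text
t: 33.15
eef_pos: [0.6972, 0.5404, 0.5636]
ee_rot: [3.107, -0.272, 0.336]
force: [0.6, -1.1, -0.3]
width: 0.0518
gripper_force: 0.0
```

```bash
python3 -c "
from h import *
lean()"
```

```text
[0.6972 0.5404 0.5636] q [ 0.9561  0.7077  1.2505  0.1966 -1.9046  1.0297] t 33.15 fwd lean 0.27231100775885353 side(left+) -0.032411391549678356 tool y [ 0.3203 -0.9467  0.0337]
```

arm_command:
  commands:
    - {"tx": 1, "ty": -0.3, "tz": -0.6, "twist": 0}
    - {"tx": 1, "ty": -0.3, "tz": -0.6, "twist": 0}
    - {"tx": 1, "ty": -0.3, "tz": -0.6, "twist": 0}
    - {"tx": 1, "ty": -0.3, "tz": -0.6, "twist": 0}
    - {"tx": 1, "ty": -0.3, "tz": -0.6, "twist": 0}
    - {"tx": 1, "ty": -0.3, "tz": -0.6, "twist": 0}
    - {"tx": 1, "ty": -0.3, "tz": -0.6, "twist": 0}
    - {"tx": 1, "ty": -0.3, "tz": -0.6, "twist": 0}

```text
t: 33.82
eef_pos: [0.7031, 0.5459, 0.5748]
ee_rot: [3.114, -0.31, 0.337]
force: [-0.7, -0.5, -0.9]
width: 0.0519
gripper_force: 0.0
```

arm_command:
  commands:
    - {"tx": 1, "ty": -0.3, "tz": -0.3, "twist": 0}
    - {"tx": 1, "ty": -0.3, "tz": -0.3, "twist": 0}
    - {"tx": 1, "ty": -0.3, "tz": -0.3, "twist": 0}
    - {"tx": 1, "ty": -0.3, "tz": -0.3, "twist": 0}
    - {"tx": 1, "ty": -0.3, "tz": -0.3, "twist": 0}
    - {"tx": 1, "ty": -0.3, "tz": -0.3, "twist": 0}
    - {"tx": 1, "ty": -0.3, "tz": -0.3, "twist": 0}
    - {"tx": 1, "ty": -0.3, "tz": -0.3, "twist": 0}

```text
t: 34.48
eef_pos: [0.7318, 0.5644, 0.5584]
ee_rot: [3.121, -0.35, 0.338]
force: [0.1, -0.9, 0.4]
width: 0.0518
gripper_force: 0.0
```

```bash
python3 -c "
from h import *
lean()"
```

```text
[0.7318 0.5644 0.5584] q [ 0.9513  0.7311  1.2506  0.2222 -1.8067  1.0366] t 34.4833 fwd lean 0.34978163742834634 side(left+) -0.016903822691360954 tool y [ 0.3245 -0.9457  0.0196]
```

arm_command:
  commands:
    - {"tx": 1, "ty": 0.2, "tz": -0.4, "twist": 0}
    - {"tx": 1, "ty": 0.2, "tz": -0.4, "twist": 0}
    - {"tx": 1, "ty": 0.2, "tz": -0.4, "twist": 0}
    - {"tx": 1, "ty": 0.2, "tz": -0.4, "twist": 0}
    - {"tx": 1, "ty": 0.2, "tz": -0.4, "twist": 0}
    - {"tx": 1, "ty": 0.2, "tz": -0.4, "twist": 0}
    - {"tx": 1, "ty": 0.2, "tz": -0.4, "twist": 0}
    - {"tx": 1, "ty": 0.2, "tz": -0.4, "twist": 0}

```text
t: 35.15
eef_pos: [0.7828, 0.5028, 0.5766]
ee_rot: [3.125, -0.39, 0.338]
force: [0.2, -0.2, 0.8]
width: 0.0519
gripper_force: 0.0
```

arm_command:
  commands:
    - {"tx": 1, "ty": 0.2, "tz": -0.3, "twist": 0}
    - {"tx": 1, "ty": 0.2, "tz": -0.3, "twist": 0}
    - {"tx": 1, "ty": 0.2, "tz": -0.3, "twist": 0}
    - {"tx": 1, "ty": 0.2, "tz": -0.3, "twist": 0}
    - {"tx": 1, "ty": 0.2, "tz": -0.3, "twist": 0}
    - {"tx": 1, "ty": 0.2, "tz": -0.3, "twist": 0}
    - {"tx": 1, "ty": 0.2, "tz": -0.3, "twist": 0}
    - {"tx": 1, "ty": 0.2, "tz": -0.3, "twist": 0}

```text
t: 35.82
eef_pos: [0.8309, 0.4526, 0.5833]
ee_rot: [3.126, -0.431, 0.339]
force: [-0.5, -0.5, 0.3]
width: 0.0518
gripper_force: 0.0
```

arm_command:
  commands:
    - {"tx": 1, "ty": 0.2, "tz": -0.3, "twist": 0}
    - {"tx": 1, "ty": 0.2, "tz": -0.3, "twist": 0}
    - {"tx": 1, "ty": 0.2, "tz": -0.3, "twist": 0}
    - {"tx": 1, "ty": 0.2, "tz": -0.3, "twist": 0}
    - {"tx": 1, "ty": 0.2, "tz": -0.3, "twist": 0}
    - {"tx": 1, "ty": 0.2, "tz": -0.3, "twist": 0}
    - {"tx": 1, "ty": 0.2, "tz": -0.3, "twist": 0}
    - {"tx": 1, "ty": 0.2, "tz": -0.3, "twist": 0}

```text
t: 36.48
eef_pos: [0.8671, 0.408, 0.5937]
ee_rot: [3.126, -0.472, 0.34]
force: [-0.5, 0.3, -0.6]
width: 0.0519
gripper_force: 0.0
```

Run:
```python
from h import *
lean()
C=calibration('wrist');print(np.array(C['extrinsics']))
```

```text
[0.8671 0.408  0.5937] q [ 0.711   0.701   1.2505  0.182  -1.6795  1.2563] t 36.4833 fwd lean 0.47254344735635284 side(left+) -0.009738760777625338 tool y [ 0.3265 -0.9451  0.0143]
[[ 0.3272 -0.9268  0.1843  0.8622]
 [-0.9448 -0.3238  0.0494  0.4086]
 [ 0.0139 -0.1903 -0.9816  0.7678]
 [ 0.      0.      0.      1.    ]]
```

arm_command:
  commands:
    - {"tx": 1, "ty": 0, "tz": -0.2, "twist": 0}
    - {"tx": 1, "ty": 0, "tz": -0.2, "twist": 0}
    - {"tx": 1, "ty": 0, "tz": -0.2, "twist": 0}
    - {"tx": 1, "ty": 0, "tz": -0.2, "twist": 0}
    - {"tx": 1, "ty": 0, "tz": -0.2, "twist": 0}
    - {"tx": 1, "ty": 0, "tz": -0.2, "twist": 0}
    - {"tx": 1, "ty": 0, "tz": -0.2, "twist": 0}
    - {"tx": 1, "ty": 0, "tz": -0.2, "twist": 0}

```text
t: 37.15
eef_pos: [0.8921, 0.4045, 0.5941]
ee_rot: [3.124, -0.515, 0.341]
force: [0.1, 1.2, -0.4]
width: 0.0519
gripper_force: 0.0
```

arm_command:
  commands:
    - {"tx": 1, "ty": 0, "tz": -0.15, "twist": 0}
    - {"tx": 1, "ty": 0, "tz": -0.15, "twist": 0}
    - {"tx": 1, "ty": 0, "tz": -0.15, "twist": 0}
    - {"tx": 1, "ty": 0, "tz": -0.15, "twist": 0}
    - {"tx": 1, "ty": 0, "tz": -0.15, "twist": 0}
    - {"tx": 1, "ty": 0, "tz": -0.15, "twist": 0}
    - {"tx": 1, "ty": 0, "tz": -0.15, "twist": 0}
    - {"tx": 1, "ty": 0, "tz": -0.15, "twist": 0}

```text
t: 37.82
eef_pos: [0.916, 0.4023, 0.5952]
ee_rot: [3.122, -0.558, 0.342]
force: [-0.3, 1.0, 0.7]
width: 0.0519
gripper_force: 0.0
```

arm_command:
  commands:
    - {"tx": 1, "ty": 0, "tz": -0.1, "twist": 0}
    - {"tx": 1, "ty": 0, "tz": -0.1, "twist": 0}
    - {"tx": 1, "ty": 0, "tz": -0.1, "twist": 0}
    - {"tx": 1, "ty": 0, "tz": -0.1, "twist": 0}
    - {"tx": 1, "ty": 0, "tz": -0.1, "twist": 0}
    - {"tx": 1, "ty": 0, "tz": -0.1, "twist": 0}
    - {"tx": 1, "ty": 0, "tz": -0.1, "twist": 0}
    - {"tx": 1, "ty": 0, "tz": -0.1, "twist": 0}

```text
t: 38.48
eef_pos: [0.9388, 0.4014, 0.5968]
ee_rot: [3.12, -0.601, 0.343]
force: [-0.2, 0.2, -0.6]
width: 0.0516
gripper_force: 0.0
```

arm_command:
  commands:
    - {"tx": 1, "ty": 0, "tz": -0.1, "twist": 0}
    - {"tx": 1, "ty": 0, "tz": -0.1, "twist": 0}
    - {"tx": 1, "ty": 0, "tz": -0.1, "twist": 0}
    - {"tx": 1, "ty": 0, "tz": -0.1, "twist": 0}
    - {"tx": 1, "ty": 0, "tz": -0.1, "twist": 0}
    - {"tx": 1, "ty": 0, "tz": -0.1, "twist": 0}
    - {"tx": 1, "ty": 0, "tz": -0.1, "twist": 0}
    - {"tx": 1, "ty": 0, "tz": -0.1, "twist": 0}

```text
t: 39.15
eef_pos: [0.9554, 0.4, 0.6053]
ee_rot: [3.117, -0.644, 0.344]
force: [0.7, -0.3, -0.1]
width: 0.0516
gripper_force: 0.0
```

Run:
```python
from h import *
lean()
```

```text
[0.9554 0.4    0.6053] q [ 0.6565  0.7363  1.2506  0.2106 -1.4733  1.2959] t 39.15 fwd lean 0.6442275088843534 side(left+) -0.013935153830805652 tool y [ 0.3232 -0.9461  0.0198]
```

arm_command:
  commands:
    - {"tx": 1, "ty": 0, "tz": -0.1, "twist": 0}
    - {"tx": 1, "ty": 0, "tz": -0.1, "twist": 0}
    - {"tx": 1, "ty": 0, "tz": -0.1, "twist": 0}
    - {"tx": 1, "ty": 0, "tz": -0.1, "twist": 0}
    - {"tx": 1, "ty": 0, "tz": -0.1, "twist": 0}
    - {"tx": 1, "ty": 0, "tz": -0.1, "twist": 0}
    - {"tx": 1, "ty": 0, "tz": -0.1, "twist": 0}
    - {"tx": 1, "ty": 0, "tz": -0.1, "twist": 0}

```text
t: 39.82
eef_pos: [0.9665, 0.3981, 0.6198]
ee_rot: [3.113, -0.687, 0.345]
force: [0.6, -0.6, 0.1]
width: 0.0516
gripper_force: 0.0
```

Run:
```python
from h import *
lean();s=get_state();print((R().T@(np.array([.46,.316,.25])-s['eef_pos']))/.25)
```

```text
[0.9665 0.3981 0.6198] q [ 0.6514  0.733   1.2506  0.2217 -1.4345  1.2993] t 39.8167 fwd lean 0.6876238369142115 side(left+) -0.015772769483072102 tool y [ 0.3217 -0.9466  0.0217]
[-2.498  -0.3732 -0.1471]
```

arm_command:
  commands:
    - {"tx": -0.12, "ty": -0.02, "tz": 0, "twist": 0}
    - {"tx": -0.25, "ty": -0.04, "tz": -0.01, "twist": 0}
    - {"tx": -0.38, "ty": -0.06, "tz": -0.02, "twist": 0}
    - {"tx": -0.5, "ty": -0.08, "tz": -0.03, "twist": 0}
    - {"tx": -0.63, "ty": -0.1, "tz": -0.04, "twist": 0}
    - {"tx": -0.76, "ty": -0.12, "tz": -0.05, "twist": 0}
    - {"tx": -0.88, "ty": -0.14, "tz": -0.05, "twist": 0}
    - {"tx": -1, "ty": -0.15, "tz": -0.05, "twist": 0}

```text
t: 40.48
eef_pos: [0.7619, 0.365, 0.4687]
ee_rot: [3.114, -0.687, 0.346]
force: [0.9, 0.7, 0.6]
width: 0.0516
gripper_force: 0.0
```

arm_command:
  commands:
    - {"tx": -0.12, "ty": -0.02, "tz": 0, "twist": 0}
    - {"tx": -0.25, "ty": -0.04, "tz": -0.01, "twist": 0}
    - {"tx": -0.38, "ty": -0.06, "tz": -0.02, "twist": 0}
    - {"tx": -0.5, "ty": -0.08, "tz": -0.03, "twist": 0}
    - {"tx": -0.63, "ty": -0.1, "tz": -0.04, "twist": 0}
    - {"tx": -0.76, "ty": -0.12, "tz": -0.05, "twist": 0}
    - {"tx": -0.88, "ty": -0.14, "tz": -0.05, "twist": 0}
    - {"tx": -1, "ty": -0.15, "tz": -0.05, "twist": 0}

```text
t: 41.15
eef_pos: [0.5618, 0.3337, 0.3197]
ee_rot: [3.115, -0.688, 0.346]
force: [1.3, -0.2, 0.8]
width: 0.0515
gripper_force: 0.0
```

arm_command:
  commands:
    - {"tx": -0.12, "ty": -0.02, "tz": 0, "twist": 0}
    - {"tx": -0.24, "ty": -0.03, "tz": -0.02, "twist": 0}
    - {"tx": -0.36, "ty": -0.05, "tz": -0.04, "twist": 0}
    - {"tx": -0.45, "ty": -0.07, "tz": -0.047, "twist": 0}
    - {"tx": -0.5, "ty": -0.073, "tz": -0.047, "twist": 0}
    - {"tx": -0.5, "ty": -0.073, "tz": -0.047, "twist": 0}
    - {"tx": -0.5, "ty": -0.073, "tz": -0.047, "twist": 0}
    - {"tx": -0.5, "ty": -0.073, "tz": -0.047, "twist": 0}
  claw: 0.6

```text
t: 41.82
eef_pos: [0.4647, 0.3224, 0.263]
ee_rot: [3.109, -0.669, 0.345]
force: [0.1, -0.7, 0.8]
width: 0.0524
gripper_force: 0.0
```

Run:
```python
from h import *
lean();s=get_state()
C=calibration('wrist');w=save('wrist','w10.png')
for q,z in (('red_tag_grip',.132),('red_tag',.17),('blue_tag',.17),('steel_rail_mid',.17),('green_rail_mid',.17),('tag_stand',0),('hood_edge',.265)):
    print(q,[(round(x['score'],2),np.round(x['uv'],1),at_z('wrist',x['uv'],z,C)) for x in spot_point(q,'wrist')[:2]])
```

```text
[0.4647 0.3224 0.263 ] q [ 1.0177 -0.1598 -1.016   1.1938 -0.4582 -0.1502] t 41.8167 fwd lean 0.6692096018962642 side(left+) -0.02030915024969618 tool y [ 0.3194 -0.9473  0.0252]
red_tag_grip [(0.56, array([314.2, 191.9]), array([0.5535, 0.3468, 0.132 ]))]
red_tag [(0.72, array([317.4, 138.5]), array([0.5881, 0.3566, 0.17  ]))]
blue_tag [(0.59, array([418.8, 138.6]), array([0.6188, 0.2698, 0.17  ]))]
steel_rail_mid [(0.72, array([367.8, 138.4]), array([0.6035, 0.3137, 0.17  ]))]
green_rail_mid [(0.66, array([612.6, 144. ]), array([0.6731, 0.0999, 0.17  ])), (0.58, array([419.4, 141.5]), array([0.616 , 0.2687, 0.17  ]))]
tag_stand [(0.8, array([427.6, 207.1]), array([0.639 , 0.2071, 0.    ]))]
hood_edge [(0.9, array([583.3, 109.5]), array([0.6039, 0.1945, 0.265 ]))]
```

View pics/w10.png

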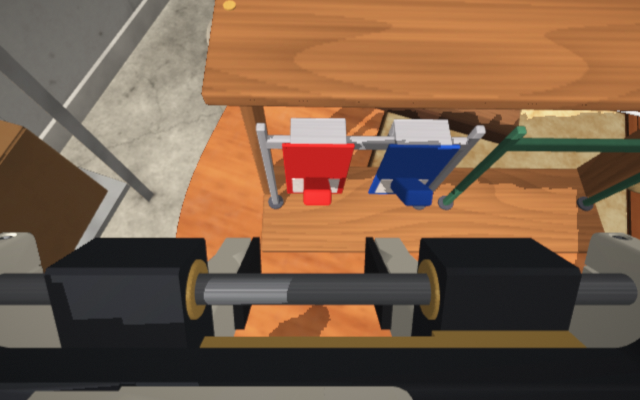

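The wrist view shows the red handle tip (317,197), red saddle (318,130), blue handle (412,192), steel stops (262,125) and (478,132), and green stop (520,130). Rails, stand and hood agree (stand (0.638,0.207), yaw 0.315). The red grip is at (0.554,0.346,0.132).

```bash
cat >> h.py <<'E'
def mv(P):
    s=get_state();return R().T@(np.array(P)-s['eef_pos'])/.25
def wd(v): return R().T@np.array(v)/.25
AX=np.array([.951,.31,0]);AY=np.array([-.31,.951,0])
E
python3 - <<'E'
from h import *
zt=R()[:,2];G=np.array([.5538,.3462,.132]);print(zt)
for d in(-.06,.016): print(d,mv(G+d*zt))
print('y stand',wd(AY),'x stand',wd(AX),'up',wd([0,0,1.]))
E
```

```text
[ 0.5939  0.1783 -0.7846]
-0.06 [-0.035   0.0079  0.3984]
0.016 [-0.035   0.0079  0.7024]
y stand [ 0.0922 -3.9995 -0.0584] x stand [3.1393 0.0361 2.4802] up [ 2.4781  0.1029 -3.1382]
```

arm_command:
  commands:
    - {"tx": -0.01, "ty": 0.003, "tz": 0.1, "twist": 0}
    - {"tx": -0.02, "ty": 0.008, "tz": 0.22, "twist": 0}
    - {"tx": -0.035, "ty": 0.008, "tz": 0.32, "twist": 0}
    - {"tx": -0.035, "ty": 0.008, "tz": 0.38, "twist": 0}
    - {"tx": -0.035, "ty": 0.008, "tz": 0.41, "twist": 0}
    - {"tx": -0.035, "ty": 0.008, "tz": 0.42, "twist": 0}
    - {"tx": -0.035, "ty": 0.008, "tz": 0.42, "twist": 0}
    - {"tx": -0.035, "ty": 0.008, "tz": 0.42, "twist": 0}

```text
t: 42.88
eef_pos: [0.5094, 0.3393, 0.2013]
ee_rot: [3.091, -0.629, 0.346]
force: [0.1, -0.0, 0.1]
width: 0.0527
gripper_force: 0.0
```

Run:
```python
from h import *
lean();C=calibration('wrist');w=save('wrist','w11.png')
for q,z in (('red_tag_grip',.132),('red_tag',.17),('steel_rail_mid',.17)):
    print(q,[(round(x['score'],2),np.round(x['uv'],1),at_z('wrist',x['uv'],z,C)) for x in spot_point(q,'wrist')[:2]])
G=np.array([.5538,.3462,.132]);print(mv(G+.016*R()[:,2]))
p=w[:,:,::-1].copy()
for a in(-.018,.0): 
    u=proj('wrist',G+a*R()[:,2],C);cv2.circle(p,tuple(int(round(v)) for v in u),3,(0,255,255),1)
cv2.imwrite('pics/v11.png',p[80:380,150:490])
```

```text
[0.5094 0.3393 0.2013] q [ 0.719   0.0009 -1.016   1.667  -0.2653 -0.4095] t 42.8833 fwd lean 0.6299544717178498 side(left+) -0.03843823969682239 tool y [ 0.3112 -0.9495  0.0408]
red_tag_grip [(0.95, array([317.7, 216.8]), array([0.5514, 0.3457, 0.132 ]))]
red_tag [(0.91, array([323.9, 145. ]), array([0.589 , 0.3556, 0.17  ]))]
steel_rail_mid [(0.68, array([391. , 144.8]), array([0.6044, 0.3126, 0.17  ]))]
[-0.0202  0.0159  0.3928]
```

View pics/v11.png

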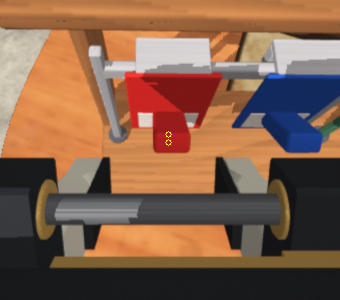

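The overlay lands on the red handle (168,138 in the crop), but q3 and q4 have run into their limits and the lean eased to 0.63. I'll fit the arm's kinematics from the readings and plan a feasible grasp pose.

```bash
cat > kin.py <<'E'
from h import *
from scipy.optimize import least_squares
S=[([.1557,.6568,.2266],[3.1416,0,-.2328],[1.6261,.3586,.0119,0,-1.2241,-.2881]),
([.4344,.0331,.2267],[-3.1413,.0001,-1.2296],[.5321,-.0492,-.4832,0,-1.1365,-.1908]),
([.6213,-.1854,.2499],[3.1414,.0013,-.0645],[.0103,.3029,-.0152,.0001,-1.2539,1.4959]),
([.4545,-.2213,.16],[-3.1412,0,.163],[-.0642,.1363,-.4505,-.0004,-.984,1.7982]),
([.4489,-.1618,.1984],[-3.1414,.0028,.1641],[.0678,.0526,-.4496,0,-1.0714,1.6671]),
([.8181,.082,.5124],[3.132,-.0163,.3281],[.34,.7138,1.2453,.0112,-2.086,1.5645]),
([.8072,.1088,.5434],[3.1198,-.0617,.3269],[.3837,.6815,1.2509,.0289,-2.0796,1.5281]),
([.7727,.0969,.5157],[3.1199,-.0574,.327],[.3861,.5242,.8967,.0264,-1.8871,1.52]),
([.9665,.3981,.6198],[3.113,-.687,.345],[.6514,.733,1.2506,.2217,-1.4345,1.2993]),
([.4647,.3224,.263],[3.109,-.669,.345],[1.0177,-.1598,-1.016,1.1938,-.4582,-.1502]),
([.5094,.3393,.2013],[3.091,-.629,.346],[.719,.0009,-1.016,1.667,-.2653,-.4095])]
e=Ro.from_euler
def fk(q,p):
    h,a0,L1,eo,L2,t,d,s4,s6,d5=p[:10]
    R1=e('z',q[0]);R2=R1*e('y',q[1]);R3=R2*e('y',-q[2])
    s=R1.apply([a0,0,h])+R2.apply([0,0,L1])+R3.apply([0,0,eo])+R3.apply([L2,-d,0])
    R4=R3*e('x',np.sign(s4)*q[3]);R5=R4*e('y',-q[4])
    s=s+R5.apply([t,-d5,0])
    # tool: z along R5 x ; tool frame
    R6=R5*e('x',np.sign(s6)*q[5])*Ro.from_matrix(np.array([[0,0,1],[0,-1,0],[1,0,0]]).astype(float))*e('z',p[10])
    return s,R6
def res(p):
    r=[]
    for P,E,q in S:
        s,Rr=fk(q,p);r+=list(s-np.array(P));r+=list(.3*(Rr.inv()*e('xyz',E)).as_rotvec())
    return np.array(r)
def solve():
    best=None
    for s4 in(1,-1):
        for s6 in(1,-1):
            for f in(0,np.pi/2,-np.pi/2,np.pi):
                r=least_squares(res,[.3,0,.45,.0,.4,.35,.19,s4,s6,0.,f])
                if best is None or r.cost<best.cost: best=r
    return best
E
python3 - <<'E'
from kin import *
b=solve();print(b.x,b.cost,np.abs(b.fun).max());np.save('p.npy',b.x)
lo=np.array([-3.07,-1.43,-1.02,-3.03,-3.05,-3.03]);hi=np.array([3.07,2.12,1.25,1.67,0,3.03])
AY=np.array([-.31,.951,0]);AX=np.array([.951,.31,0])
q0=get_state()['q']
for th in(.45,.5,.55,.6,.65,.7):
  for nm,ys in(('red',.158),('green',-.113)):
    z=np.sin(th)*AX+[0,0,-np.cos(th)];y=-AY;Rt=Ro.from_matrix(np.stack([np.cross(y,z),y,z],1))
    for lift in(0,.035):
        O=np.array([.6383,.2068,0]);T=O+AX*-.037+AY*ys+[0,0,.132+lift]+.016*z
        o=None
        for g in(q0,[.7,0,-.9,.1,-.6,1.],[.3,-.3,-.9,.1,-.5,1.2],[.7,0,-.9,-1.,-.6,.8],[.7,0,-.9,-2.,-.6,2]):
            f=lambda q:np.r_[fk(q,b.x)[0]-T,.3*(fk(q,b.x)[1].inv()*Rt).as_rotvec()]
            r=least_squares(f,np.clip(g,lo+.01,hi-.01),bounds=(lo,hi))
            if o is None or r.cost<o.cost:o=r
        print(th,nm,lift,'q',o.x,'err mm',np.linalg.norm(o.fun[:3])*1e3,'rot',np.linalg.norm(o.fun[3:])/.3)
E
```

```text
[  0.1987  -0.       0.6017   0.       0.4636   0.378   -0.     -13.8933
  -1.3103   0.1918  -4.7123] 7.481909702462371e-08 0.00022282860117095587
0.45 red 0 q [ 0.7511  0.2082 -0.8893  1.2578 -0.1943 -0.0785] err mm 5.20348408720724e-10 rot 2.7156668451595076e-12
0.45 red 0.035 q [ 0.8945  0.1717 -0.788   0.8286 -0.3291  0.2375] err mm 4.304488905100253e-11 rot 3.911307718716574e-14
0.45 green 0 q [ 0.4651  0.2069 -0.6923  0.2831 -0.2349  1.1598] err mm 3.9259241341613796e-11 rot 1.3787687065627816e-13
0.45 green 0.035 q [ 0.4734  0.1613 -0.6211  0.2016 -0.3497  1.2384] err mm 1.3924892344320186e-12 rot 6.721536166156526e-15
0.5 red 0 q [ 0.6062  0.1977 -0.9218  1.67   -0.1403 -0.3596] err mm 2.2868836063141385 rot 0.01686618016284256
0.5 red 0.035 q [ 0.7684  0.153  -0.8895  1.249  -0.2232 -0.0745] err mm 7.993370024904263e-10 rot 3.991391053228879e-12
0.5 green 0 q [ 0.3904  0.19   -0.8462  0.6669 -0.0506  0.8383] err mm 0.6799814935745329 rot 0.006347025592866743
0.5 green 0.035 q [ 0.4666  0.1459 -0.7046  0.3143 -0.2363  1.1315] err mm 1.5796922248460423e-10 rot 5.96380997558084
[... 1143 characters left out ...]
77520867554196
0.65 green 0 q [ 0.4278  0.1953 -0.7277  0.0184 -0.0022  1.4625] err mm 5.898507679614335 rot 0.06810116151300954
0.65 green 0.035 q [ 0.4185  0.1297 -0.7909  0.3224 -0.0238  1.1654] err mm 5.5112435001738245 rot 0.05849399451943699
0.7 red 0 q [ 0.6733  0.18   -0.9203  1.67   -0.2484 -0.4217] err mm 22.81196247356198 rot 0.16866685743952375
0.7 red 0.035 q [ 0.6654  0.1287 -0.9258  1.67   -0.2382 -0.4039] err mm 17.20310186411673 rot 0.1265109285789817
0.7 green 0 q [ 0.4161  0.1979 -0.6602 -0.2757 -0.      1.7697] err mm 6.328585958695479 rot 0.0667150348852638
0.7 green 0.035 q [ 0.4264  0.1344 -0.739   0.0537 -0.0046  1.4318] err mm 6.58777259663013 rot 0.07148225815333048
```

The fit is exact (0.2 mm). It shows that about 0.5 rad of lean is feasible at both rails, and that still clears the hood by about 12 mm. As I approach, the lean should settle there, so I'll continue and watch the side tilt.

arm_command:
  commands:
    - {"tx": -0.02, "ty": 0.016, "tz": 0.1, "twist": 0}
    - {"tx": -0.02, "ty": 0.016, "tz": 0.2, "twist": 0}
    - {"tx": -0.02, "ty": 0.016, "tz": 0.2, "twist": 0}
    - {"tx": -0.02, "ty": 0.016, "tz": 0.2, "twist": 0}
    - {"tx": -0.02, "ty": 0.016, "tz": 0.2, "twist": 0}
    - {"tx": -0.02, "ty": 0.016, "tz": 0.2, "twist": 0}
    - {"tx": -0.02, "ty": 0.016, "tz": 0.2, "twist": 0}
    - {"tx": -0.02, "ty": 0.016, "tz": 0.2, "twist": 0}

```text
t: 43.75
eef_pos: [0.5329, 0.3451, 0.1781]
ee_rot: [3.079, -0.593, 0.34]
force: [-0.2, -0.4, 0.2]
width: 0.0529
gripper_force: 0.0
```

Run:
```python
from h import *
lean();G=np.array([.5535,.346,.132]);print(mv(G+.016*R()[:,2]),mv(G-.035*R()[:,2]))
```

```text
[0.5329 0.3451 0.1781] q [ 0.6975  0.0749 -0.9768  1.6661 -0.2581 -0.4029] t 43.75 fwd lean 0.5939827137148387 side(left+) -0.05490247339396313 tool y [ 0.3    -0.9525  0.0522]
[-0.0377  0.0118  0.2621] [-0.0377  0.0118  0.0581]
```

arm_command:
  commands:
    - {"tx": -0.038, "ty": 0.012, "tz": 0.07, "twist": 0.005}
    - {"tx": -0.038, "ty": 0.012, "tz": 0.14, "twist": 0.005}
    - {"tx": -0.038, "ty": 0.012, "tz": 0.2, "twist": 0.005}
    - {"tx": -0.038, "ty": 0.012, "tz": 0.22, "twist": 0.005}
    - {"tx": -0.038, "ty": 0.012, "tz": 0.22, "twist": 0.005}
    - {"tx": -0.038, "ty": 0.012, "tz": 0.22, "twist": 0.005}
    - {"tx": -0.038, "ty": 0.012, "tz": 0.22, "twist": 0.005}
    - {"tx": -0.038, "ty": 0.012, "tz": 0.22, "twist": 0.005}

```text
t: 44.42
eef_pos: [0.5551, 0.3528, 0.1494]
ee_rot: [3.074, -0.556, 0.319]
force: [-0.3, -0.1, 0.2]
width: 0.0528
gripper_force: 0.0
```

Run:
```python
from h import *
lean();print(get_state()['force']);G=np.array([.5535,.346,.132]);print(mv(G+.016*R()[:,2]))
C=calibration('wrist');w=save('wrist','w12.png')
print([(round(x['score'],2),np.round(x['uv'],1),at_z('wrist',x['uv'],.132,C)) for x in spot_point('red_tag_grip','wrist')[:2]])
```

```text
[0.5551 0.3528 0.1494] q [ 0.6827  0.1556 -0.9358  1.666  -0.2544 -0.4163] t 44.4167 fwd lean 0.5551355048729825 side(left+) -0.07146820598348155 tool y [ 0.2786 -0.9587  0.0574]
[-0.3454 -0.0801  0.162 ]
[-0.0492  0.0204  0.117 ]
[(0.75, array([324.9, 267.9]), array([0.553 , 0.3437, 0.132 ]))]
```

arm_command:
  commands:
    - {"tx": -0.05, "ty": 0.022, "tz": 0.05, "twist": 0}
    - {"tx": -0.06, "ty": 0.024, "tz": 0.1, "twist": 0}
    - {"tx": -0.06, "ty": 0.024, "tz": 0.13, "twist": 0}
    - {"tx": -0.06, "ty": 0.024, "tz": 0.13, "twist": 0}
    - {"tx": -0.06, "ty": 0.024, "tz": 0.13, "twist": 0}
    - {"tx": -0.06, "ty": 0.024, "tz": 0.13, "twist": 0}
    - {"tx": -0.06, "ty": 0.024, "tz": 0.13, "twist": 0}
    - {"tx": -0.06, "ty": 0.024, "tz": 0.13, "twist": 0}

```text
t: 45.18
eef_pos: [0.5614, 0.3511, 0.1295]
ee_rot: [3.063, -0.528, 0.316]
force: [-0.0, 0.2, 0.1]
width: 0.0527
gripper_force: 0.0
```

Run:
```python
from h import *
lean();G=np.array([.5535,.3455,.132]);print(mv(G+.016*R()[:,2]));print(get_state()['force'])
print('ystand',wd(AY),'up',wd([0,0,1.]),'x',wd(AX))
```

```text
[0.5614 0.3511 0.1295] q [ 0.6739  0.1945 -0.9254  1.666  -0.253  -0.4158] t 45.1833 fwd lean 0.5276375896735697 side(left+) -0.08304758071967913 tool y [ 0.2726 -0.9598  0.0675]
[-0.0269  0.0137  0.0378]
[-0.0205  0.1754  0.0534]
ystand [ 0.0039 -3.9889 -0.3104] up [ 2.0163  0.27   -3.4441] x [ 3.4555 -0.1531  2.011 ]
```

arm_command:
  commands:
    - {"tx": -0.02, "ty": 0.01, "tz": 0.03, "twist": 0}
    - {"tx": -0.03, "ty": 0.016, "tz": 0.04, "twist": 0}
    - {"tx": -0.03, "ty": 0.016, "tz": 0.04, "twist": 0}
    - {"tx": -0.03, "ty": 0.016, "tz": 0.04, "twist": 0}
    - {"tx": -0.03, "ty": 0.016, "tz": 0.04, "twist": 0}
    - {"tx": -0.03, "ty": 0.016, "tz": 0.04, "twist": 0}
    - {"tx": -0.03, "ty": 0.016, "tz": 0.04, "twist": 0}
    - {"tx": -0.03, "ty": 0.016, "tz": 0.04, "twist": 0}

```text
t: 45.85
eef_pos: [0.5613, 0.3479, 0.123]
ee_rot: [3.06, -0.518, 0.315]
force: [-0.1, 0.2, -1.0]
width: 0.0525
gripper_force: 0.0
```

arm_command:
  commands:
    - {"tx": 0, "ty": 0, "tz": 0, "twist": 0}
    - {"tx": 0, "ty": 0, "tz": 0, "twist": 0}
    - {"tx": 0, "ty": 0, "tz": 0, "twist": 0}
    - {"tx": 0, "ty": 0, "tz": 0, "twist": 0}
    - {"tx": 0, "ty": 0, "tz": 0, "twist": 0}
    - {"tx": 0, "ty": 0, "tz": 0, "twist": 0}
    - {"tx": 0, "ty": 0, "tz": 0, "twist": 0}
    - {"tx": 0, "ty": 0, "tz": 0, "twist": 0}
  claw: 0
  grip_force: 25

```text
t: 46.52
eef_pos: [0.5614, 0.3477, 0.123]
ee_rot: [3.059, -0.518, 0.315]
force: [-0.3, -2.0, 1.4]
width: 0.0258
gripper_force: 24.8
```

Run:
```python
from h import *
lean();s=get_state();print(s['force'],s['moment'],s['width'])
G=np.array([.5535,.3455,.132]);print(mv(G+.016*R()[:,2]))
print('ystand',wd(AY),'up',wd([0,0,1.]),'x',wd(AX))
C=calibration('wrist');w=save('wrist','w13.png')
print('red',[(round(x['score'],2),np.round(x['uv'],1),at_z('wrist',x['uv'],.17,C)) for x in spot_point('red_tag','wrist')[:2]])
# predicted joints along the carry
from kin import fk
p=np.load('p.npy');Rt=Ro.from_matrix(R());T0=s['eef_pos']
lo=np.array([-3.07,-1.43,-1.02,-3.03,-3.05,-3.03]);hi=np.array([3.07,2.12,1.25,1.67,0,3.03]);g=s['q']
for dy,dz in((0,.03),(-.09,.03),(-.18,.03),(-.27,.03),(-.27,0)):
    T=T0+AY*dy+[0,0,dz]
    r=least_squares=__import__('scipy.optimize').optimize.least_squares(lambda q:np.r_[fk(q,p)[0]-T,.3*(fk(q,p)[1].inv()*Rt).as_rotvec()],np.clip(g,lo+.001,hi-.001),bounds=(lo,hi));g=r.x
    print(dy,dz,g,np.linalg.norm(r.fun[:3])*1e3)
```

```text
[0.5614 0.3477 0.123 ] q [ 0.6694  0.2027 -0.9272  1.6659 -0.2522 -0.4146] t 46.5167 fwd lean 0.5176480570655332 side(left+) -0.0875447902350411 tool y [ 0.2701 -0.9602  0.0713]
[-0.3445 -2.0139  1.3885] [-0.619   1.447  -0.2677] 0.025842052451975364
[-0.0106  0.0024  0.0168]
ystand [-0.0004 -3.9875 -0.3288] up [ 1.9822  0.2853 -3.4626] x [ 3.4752 -0.1633  1.9759]
red []
0 0.03 [ 0.8082  0.1662 -0.8884  1.307  -0.3227 -0.1691] 9.387980170987572e-10
-0.09 0.03 [ 0.5439  0.125  -0.947   1.5285 -0.1934 -0.159 ] 9.280001861780045e-10
-0.18 0.03 [ 0.2909  0.1105 -0.956   1.67   -0.0714 -0.079 ] 1.212941717765955
-0.27 0.03 [ 0.1595  0.1224 -0.9381  1.5116 -0.0038  0.1941] 1.964914828093908
-0.27 0 [ 0.186   0.1653 -0.9312  1.4344 -0.0115  0.2477] 7.070899168507878
```

Grip is flush (25.8 mm, 25 N). The red tag must come off forwards (lift 35, forward about 58 mm), pass in front of the blue handle, and go back on over the green rail. I'll check reach along that path.

Run:
```python
from h import *
from kin import fk
from scipy.optimize import least_squares
p=np.load('p.npy');s=get_state();T0=s['eef_pos']
lo=np.array([-3.07,-1.43,-1.02,-3.03,-3.05,-3.03]);hi=np.array([3.07,2.12,1.25,1.67,0,3.03]);g=s['q'];Rt=Ro.from_matrix(R())
for f,dy,dz in((0,0,.02),(0,0,.035),(.03,0,.035),(.058,0,.035),(.058,-.06,.035),(.058,-.12,.035),(.058,-.18,.035),(.058,-.233,.035),(.03,-.233,.035),(0,-.233,.035),(0,-.233,0)):
    T=T0+AY*dy+[0,0,dz]-AX*f
    r=least_squares(lambda q:np.r_[fk(q,p)[0]-T,.3*(fk(q,p)[1].inv()*Rt).as_rotvec()],np.clip(g,lo+.001,hi-.001),bounds=(lo,hi));g=r.x
    Ra=fk(g,p)[1];z=Ra.as_matrix()[:,2]
    print(f,dy,dz,g,'mm',np.linalg.norm(r.fun[:3])*1e3,'lean',np.arctan2(z@AX,-z[2]),'side',z@AY);Rt=Ra
```

```text
0 0 0.02 [ 0.7661  0.1777 -0.9052  1.417  -0.297  -0.2459] mm 3.0721810125002498e-06 lean 0.5185671977487933 side -0.08217538893421114
0 0 0.035 [ 0.8272  0.1607 -0.879   1.2566 -0.336  -0.1332] mm 5.681533576303244e-10 lean 0.5185671977450904 side -0.08217538893429369
0.03 0 0.035 [ 0.8525  0.1186 -0.9313  1.2731 -0.3451 -0.1739] mm 2.1318578289328674e-10 lean 0.5185671977438642 side -0.0821753889343509
0.058 0 0.035 [ 0.8852  0.0789 -0.9771  1.2734 -0.3588 -0.2046] mm 9.939184818740173e-11 lean 0.518567197743247 side -0.08217538893440283
0.058 -0.06 0.035 [ 0.7143  0.0439 -1.02    1.3779 -0.2759 -0.1582] mm 0.3672856480784288 lean 0.5166868094804059 side -0.08258739256970797
0.058 -0.12 0.035 [ 0.6162  0.0256 -1.02    1.2817 -0.2329  0.0248] mm 3.045472983606888 lean 0.4993792148191932 side -0.08352368582072944
0.058 -0.18 0.035 [ 0.498   0.0191 -1.02    1.2168 -0.1782  0.1933] mm 1.5821455640145798 lean 0.4898198766122703 side -0.0824378287026692
0.058 -0.233 0.035 [ 0.3862  0.0238 -1.0149  1.1744 -0.1255  0.3338] mm 4.973263976761091e-10 lean 0.4898198766108713 side -0.08243782870200447
0.03 -0.233 0.035 [ 0.4001  0.0694 -0.9612  1.1289 -0.1353  0.3676] mm 7.041250816328472e-08 lean 0.4898198764336148 side -0.08243782861027112
0 -0.233 0.035 [ 0.425   0.1174 -0.8965  1.0469 -0.1546  0.4289] mm 1.723114731145423e-06 lean 0.48981987196548055 side -0.08243782601124576
0 -0.233 0 [ 0.1796  0.1622 -0.9425  1.67   -0.021   0.0174] mm 3.833018990987918 lean 0.4619954708910265 side -0.08166762031620042
```

arm_command:
  commands:
    - {"tx": 0.01, "ty": 0.002, "tz": -0.02, "twist": 0}
    - {"tx": 0.025, "ty": 0.004, "tz": -0.045, "twist": 0}
    - {"tx": 0.04, "ty": 0.006, "tz": -0.07, "twist": 0}
    - {"tx": 0.055, "ty": 0.008, "tz": -0.095, "twist": 0}
    - {"tx": 0.066, "ty": 0.009, "tz": -0.115, "twist": 0}
    - {"tx": 0.066, "ty": 0.009, "tz": -0.115, "twist": 0}
    - {"tx": 0.066, "ty": 0.009, "tz": -0.115, "twist": 0}
    - {"tx": 0.066, "ty": 0.009, "tz": -0.115, "twist": 0}

```text
t: 47.28
eef_pos: [0.5608, 0.348, 0.1554]
ee_rot: [3.059, -0.517, 0.316]
force: [-0.8, 0.8, -1.1]
width: 0.0257
gripper_force: 24.9
```

Run:
```python
from h import *
lean();s=get_state();print(s['force'],s['width'])
print('ystand',wd(AY),'up',wd([0,0,1.]),'x',wd(AX))
```

```text
[0.5608 0.348  0.1554] q [ 0.8209  0.1636 -0.8831  1.2755 -0.3306 -0.1469] t 47.2833 fwd lean 0.516650463358779 side(left+) -0.08729705917276334 tool y [ 0.2711 -0.9599  0.0716]
[-0.8007  0.8458 -1.1439] 0.02567861117866994
ystand [ 0.0034 -3.9875 -0.3278] up [ 1.9784  0.2865 -3.4646] x [ 3.4773 -0.1592  1.9725]
```

arm_command:
  commands:
    - {"tx": 0.006, "ty": 0.001, "tz": -0.01, "twist": 0}
    - {"tx": -0.03, "ty": 0.002, "tz": -0.03, "twist": 0}
    - {"tx": -0.065, "ty": 0.004, "tz": -0.05, "twist": 0}
    - {"tx": -0.1, "ty": 0.006, "tz": -0.07, "twist": 0}
    - {"tx": -0.14, "ty": 0.008, "tz": -0.093, "twist": 0}
    - {"tx": -0.175, "ty": 0.009, "tz": -0.113, "twist": 0}
    - {"tx": -0.203, "ty": 0.01, "tz": -0.129, "twist": 0}
    - {"tx": -0.203, "ty": 0.01, "tz": -0.129, "twist": 0}

```text
t: 47.95
eef_pos: [0.5025, 0.3288, 0.1592]
ee_rot: [3.06, -0.518, 0.316]
force: [-0.2, 0.1, -2.5]
width: 0.0259
gripper_force: 24.9
```

Run:
```python
from h import *
lean();s=get_state();print(s['force'],s['width']);O=np.array([.5614,.3477,.123]);d=s['eef_pos']-O;print('stand shift',d@AX,d@AY,d[2])
print('ystand',wd(AY),'up',wd([0,0,1.]),'x',wd(AX))
save('scene','s14.png');im=cv2.imread('pics/s14.png');cv2.imwrite('pics/v14.png',cv2.resize(im[110:230,150:350],(800,480),interpolation=2))
```

```text
[0.5025 0.3288 0.1592] q [ 0.8957  0.0721 -0.9807  1.2601 -0.364  -0.1994] t 47.95 fwd lean 0.5175672710643964 side(left+) -0.08685094343106096 tool y [ 0.2711 -0.9599  0.0712]
[-0.1882  0.067  -2.4685] 0.02592723487139853
stand shift -0.06185569278735443 0.00030718313290249607 0.03622084130377101
ystand [ 0.003  -3.9877 -0.326 ] up [ 1.9816  0.2846 -3.463 ] x [ 3.4755 -0.1589  1.9758]
```

View pics/v14.png

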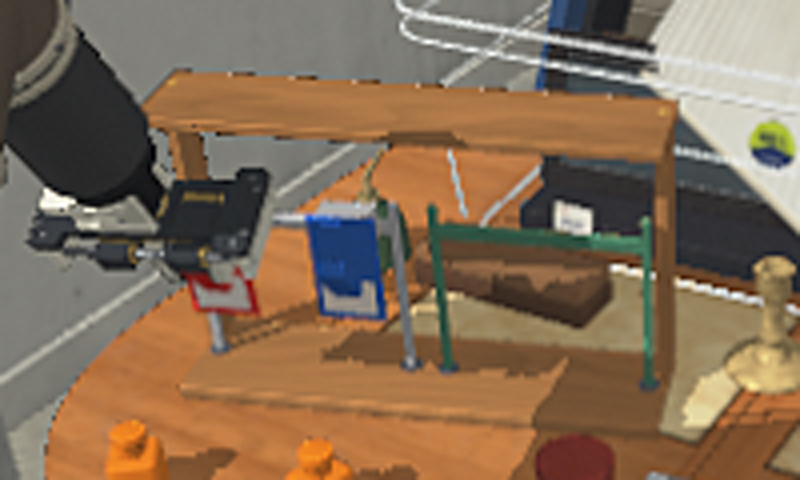

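The picture shows the red tag off the rail and in front at (225,290), with blue still hanging at (345,265). Now along to the green rail.

arm_command:
  commands:
    - {"tx": 0, "ty": 0.05, "tz": 0.004, "twist": 0}
    - {"tx": 0, "ty": 0.12, "tz": 0.01, "twist": 0}
    - {"tx": 0, "ty": 0.19, "tz": 0.016, "twist": 0}
    - {"tx": 0, "ty": 0.26, "tz": 0.021, "twist": 0}
    - {"tx": 0, "ty": 0.33, "tz": 0.027, "twist": 0}
    - {"tx": 0, "ty": 0.4, "tz": 0.033, "twist": 0}
    - {"tx": 0, "ty": 0.45, "tz": 0.037, "twist": 0}
    - {"tx": 0, "ty": 0.465, "tz": 0.038, "twist": 0}

```text
t: 48.67
eef_pos: [0.5449, 0.2196, 0.1661]
ee_rot: [3.059, -0.507, 0.312]
force: [0.7, -0.6, -1.4]
width: 0.0261
gripper_force: 24.9
```

```bash
cat >> h.py <<'E'
def sh():
    lean();s=get_state();print(s['force'],s['width']);O=np.array([.5614,.3477,.123]);d=s['eef_pos']-O;print('stand shift',d@AX,d@AY,d[2])
    print('ystand',wd(AY),'up',wd([0,0,1.]),'x',wd(AX))
E
python3 -c "
from h import *
sh()"
```

```text
[0.5449 0.2196 0.1661] q [ 0.6319  0.0185 -1.0155  1.265  -0.2436  0.0285] t 48.6667 fwd lean 0.5062697491910111 side(left+) -0.08865649789508596 tool y [ 0.2684 -0.9606  0.0717]
[ 0.6912 -0.5861 -1.3813] 0.026108355477388052
stand shift -0.05536532347541328 -0.11671398034314627 0.04311375865649478
ystand [-0.0095 -3.9871 -0.3337] up [ 1.9432  0.287  -3.4845] x [ 3.4971 -0.1703  1.9363]
```

arm_command:
  commands:
    - {"tx": 0, "ty": 0.05, "tz": 0.004, "twist": 0}
    - {"tx": 0, "ty": 0.12, "tz": 0.01, "twist": 0}
    - {"tx": 0, "ty": 0.19, "tz": 0.016, "twist": 0}
    - {"tx": 0, "ty": 0.26, "tz": 0.021, "twist": 0}
    - {"tx": 0, "ty": 0.33, "tz": 0.027, "twist": 0}
    - {"tx": 0, "ty": 0.4, "tz": 0.033, "twist": 0}
    - {"tx": 0, "ty": 0.45, "tz": 0.037, "twist": 0}
    - {"tx": 0, "ty": 0.463, "tz": 0.038, "twist": 0}

```text
t: 49.33
eef_pos: [0.5808, 0.1093, 0.1664]
ee_rot: [3.059, -0.506, 0.313]
force: [-0.4, -0.6, -2.0]
width: 0.0254
gripper_force: 24.9
```

Run:
```python
from h import *
sh();C=calibration('wrist');save('wrist','w15.png')
for q,z in(('red_tag',.21),('green_rail_mid',.17),('steel_rail_mid',.17),('tag_stand',0),('hood_edge',.265)): print(q,[(round(x['score'],2),np.round(x['uv'],1),at_z('wrist',x['uv'],z,C)) for x in spot_point(q,'wrist')[:2]])
```

```text
[0.5808 0.1093 0.1664] q [ 0.3735  0.0122 -1.0157  1.2075 -0.1192  0.3121] t 49.3333 fwd lean 0.5045570311852561 side(left+) -0.08843634187247931 tool y [ 0.2688 -0.9605  0.0717]
[-0.4059 -0.6015 -1.9739] 0.025406642495667573
stand shift -0.05548416445280197 -0.2327671179412023 0.04341059415404522
ystand [-0.0086 -3.9871 -0.3328] up [ 1.9372  0.287  -3.4878] x [ 3.5005 -0.1687  1.9303]
red_tag [(0.68, array([315.5, 170.7]), array([0.6103, 0.1193, 0.21  ]))]
green_rail_mid [(0.64, array([374.8,  95.5]), array([0.6757, 0.0996, 0.17  ])), (0.19, array([224.1, 182.8]), array([0.6037, 0.1625, 0.17  ]))]
steel_rail_mid []
tag_stand [(0.9, array([224. , 182.6]), array([0.6402, 0.207 , 0.    ])), (0.33, array([377.1,  98.7]), array([0.781 , 0.0775, 0.    ]))]
hood_edge [(0.64, array([23.6, 39.8]), array([0.6031, 0.1938, 0.265 ]))]
```

View pics/w15.png

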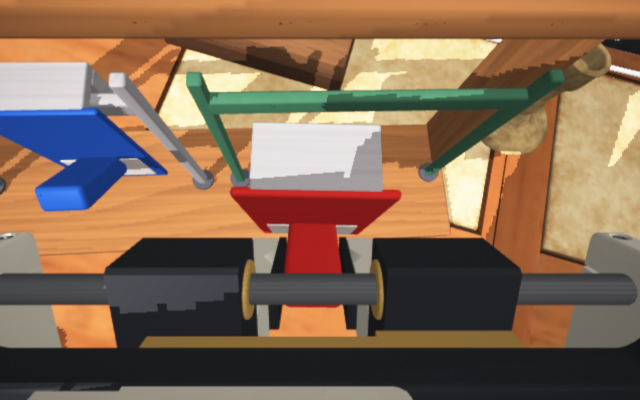

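The red saddle (250–381, 125–190) stands in front of the green rail, between its stops (195,80) and (560,80). I'll go back over the rail, first dropping a little for hood clearance.

arm_command:
  commands:
    - {"tx": -0.01, "ty": -0.002, "tz": 0.02, "twist": 0}
    - {"tx": 0.01, "ty": -0.004, "tz": 0.045, "twist": 0}
    - {"tx": 0.05, "ty": -0.006, "tz": 0.068, "twist": 0}
    - {"tx": 0.09, "ty": -0.008, "tz": 0.09, "twist": 0}
    - {"tx": 0.13, "ty": -0.01, "tz": 0.112, "twist": 0}
    - {"tx": 0.165, "ty": -0.012, "tz": 0.132, "twist": 0}
    - {"tx": 0.177, "ty": -0.012, "tz": 0.1385, "twist": 0}
    - {"tx": 0.177, "ty": -0.012, "tz": 0.1385, "twist": 0}

```text
t: 50.3
eef_pos: [0.6337, 0.1287, 0.1571]
ee_rot: [3.06, -0.505, 0.315]
force: [0.6, 0.5, -0.9]
width: 0.0258
gripper_force: 24.9
```

Run:
```python
from h import *
sh();C=calibration('wrist');save('wrist','w16.png')
for q,z in(('red_tag',.204),('green_rail_mid',.17)): print(q,[(round(x['score'],2),np.round(x['uv'],1),at_z('wrist',x['uv'],z,C)) for x in spot_point(q,'wrist')[:2]])
```

```text
[0.6337 0.1287 0.1571] q [ 0.2654  0.1125 -0.944   1.465  -0.0579  0.1494] t 50.3 fwd lean 0.5043702221511711 side(left+) -0.08685264432703294 tool y [ 0.2712 -0.9599  0.0713]
[ 0.5603  0.5386 -0.9313] 0.025838677415711442
stand shift 0.0008835061965574891 -0.23066668671194304 0.034091325985834864
ystand [-0.0008 -3.9877 -0.3265] up [ 1.9359  0.2853 -3.4887] x [ 3.5012 -0.1587  1.9299]
red_tag []
green_rail_mid []
```

arm_command:
  commands:
    - {"tx": -0.007, "ty": -0.001, "tz": 0.013, "twist": 0}
    - {"tx": -0.014, "ty": -0.002, "tz": 0.026, "twist": 0}
    - {"tx": -0.021, "ty": -0.003, "tz": 0.039, "twist": 0}
    - {"tx": -0.029, "ty": -0.004, "tz": 0.052, "twist": 0}
    - {"tx": -0.036, "ty": -0.005, "tz": 0.065, "twist": 0}
    - {"tx": -0.041, "ty": -0.006, "tz": 0.075, "twist": 0}
    - {"tx": -0.046, "ty": -0.007, "tz": 0.084, "twist": 0}
    - {"tx": -0.046, "ty": -0.007, "tz": 0.084, "twist": 0}

```text
t: 51.12
eef_pos: [0.634, 0.1291, 0.1431]
ee_rot: [3.061, -0.487, 0.314]
force: [-0.2, 0.0, -1.7]
width: 0.0258
gripper_force: 25.0
```

Run:
```python
from h import *
sh()
```

```text
[0.634  0.1291 0.1431] q [ 0.1844  0.1353 -0.9445  1.6661 -0.0201  0.0189] t 51.1167 fwd lean 0.48625303688144567 side(left+) -0.08660297359996273 tool y [ 0.2716 -0.9597  0.0715]
[-0.1962  0.0219 -1.7186] 0.02580304607043649
stand shift 0.001308943043096555 -0.23037599947643445 0.020142154115180944
ystand [-0.0047 -3.9877 -0.3262] up [ 1.8725  0.286  -3.5231] x [ 3.5355 -0.1568  1.8664]
```

arm_command:
  commands:
    - {"tx": -0.01, "ty": -0.001, "tz": 0.013, "twist": 0}
    - {"tx": -0.02, "ty": -0.002, "tz": 0.026, "twist": 0}
    - {"tx": -0.03, "ty": -0.003, "tz": 0.039, "twist": 0}
    - {"tx": -0.038, "ty": -0.004, "tz": 0.052, "twist": 0}
    - {"tx": -0.043, "ty": -0.005, "tz": 0.06, "twist": 0}
    - {"tx": -0.043, "ty": -0.005, "tz": 0.06, "twist": 0}
    - {"tx": -0.043, "ty": -0.005, "tz": 0.06, "twist": 0}
    - {"tx": -0.043, "ty": -0.005, "tz": 0.06, "twist": 0}

```text
t: 51.78
eef_pos: [0.6327, 0.1286, 0.1336]
ee_rot: [3.062, -0.472, 0.311]
force: [0.2, 0.1, -1.4]
width: 0.0255
gripper_force: 25.0
```

Run:
```python
from h import *
sh()
```

```text
[0.6327 0.1286 0.1336] q [ 0.1852  0.1494 -0.9453  1.666  -0.0221  0.0168] t 51.7833 fwd lean 0.4713818039105181 side(left+) -0.08634180439020239 tool y [ 0.2707 -0.9601  0.0709]
[ 0.2167  0.1421 -1.3673] 0.02548402013637478
stand shift -5.430793511060329e-05 -0.23043658995291805 0.010606023245137625
ystand [-0.0142 -3.9877 -0.3257] up [ 1.8204  0.2835 -3.5505] x [ 3.5626 -0.1608  1.8138]
```

arm_command:
  commands:
    - {"tx": -0.008, "ty": -0.001, "tz": 0.012, "twist": 0}
    - {"tx": -0.016, "ty": -0.002, "tz": 0.024, "twist": 0}
    - {"tx": -0.022, "ty": -0.003, "tz": 0.035, "twist": 0}
    - {"tx": -0.028, "ty": -0.003, "tz": 0.042, "twist": 0}
    - {"tx": -0.028, "ty": -0.003, "tz": 0.042, "twist": 0}
    - {"tx": -0.028, "ty": -0.003, "tz": 0.042, "twist": 0}
    - {"tx": -0.028, "ty": -0.003, "tz": 0.042, "twist": 0}
    - {"tx": -0.028, "ty": -0.003, "tz": 0.042, "twist": 0}

```text
t: 52.45
eef_pos: [0.6321, 0.1286, 0.1268]
ee_rot: [3.063, -0.462, 0.31]
force: [0.2, 0.0, -1.3]
width: 0.0256
gripper_force: 25.0
```

Run:
```python
from h import *
sh()
```

```text
[0.6321 0.1286 0.1268] q [ 0.1862  0.1601 -0.9453  1.666  -0.0235  0.0157] t 52.45 fwd lean 0.4608372980298846 side(left+) -0.0859462109733143 tool y [ 0.2708 -0.96    0.0707]
[ 0.2016  0.0266 -1.3211] 0.02564779952932678
stand shift -0.0006969944876098453 -0.2302268104021908 0.0037761955031339056
ystand [-0.0176 -3.9878 -0.3245] up [ 1.783   0.2827 -3.5695] x [ 3.5815 -0.1603  1.7763]
```

arm_command:
  commands:
    - {"tx": -0.005, "ty": -0.001, "tz": 0.008, "twist": 0}
    - {"tx": -0.01, "ty": -0.002, "tz": 0.016, "twist": 0}
    - {"tx": -0.015, "ty": -0.002, "tz": 0.024, "twist": 0}
    - {"tx": -0.015, "ty": -0.002, "tz": 0.024, "twist": 0}
    - {"tx": -0.015, "ty": -0.002, "tz": 0.024, "twist": 0}
    - {"tx": -0.015, "ty": -0.002, "tz": 0.024, "twist": 0}
    - {"tx": -0.015, "ty": -0.002, "tz": 0.024, "twist": 0}
    - {"tx": -0.015, "ty": -0.002, "tz": 0.024, "twist": 0}

```text
t: 53.12
eef_pos: [0.6332, 0.1287, 0.1245]
ee_rot: [3.062, -0.459, 0.309]
force: [0.5, -1.5, 5.2]
width: 0.0259
gripper_force: 25.0
```

Run:
```python
from h import *
sh();save('scene','s17.png');save('wrist','w17.png');a=cv2.imread('pics/s17.png')
for c in('scene','top'):
    grab_frame(c);print(c,[(round(x['score'],2),np.round(x['uv'],1),at_z(c,x['uv'],.17)) for x in spot_point('red_tag',c)[:1]])
# expected pixel of saddle origin
O=np.array([.6393,.2065,0]);P=O+np.array([-.3133,.9497,0])*-.0725;print([proj('scene',P+[0,0,z]) for z in(.17,.176)])
```

```text
[0.6332 0.1287 0.1245] q [ 0.1868  0.1654 -0.9431  1.6658 -0.0246  0.0148] t 53.1167 fwd lean 0.45765707533280237 side(left+) -0.08642951029941673 tool y [ 0.2701 -0.9602  0.0709]
[ 0.4734 -1.4636  5.1519] 0.025869141420359534
stand shift 0.00037205097522840505 -0.23046987969675917 0.0015269854063857946
ystand [-0.0208 -3.9876 -0.3266] up [ 1.7718  0.2836 -3.5749] x [ 3.587  -0.1632  1.7649]
scene [(0.7, array([253. , 205.6]), array([0.4374, 0.063 , 0.17  ]))]
top [(0.6, array([279.3, 172.9]), array([0.6701, 0.138 , 0.17  ]))]
[array([272.9511, 166.4962]), array([272.8303, 165.0037])]
```

It's seated: 5 N of contact at the expected height (1.5 mm above the start level, from the slight pitch). Releasing.

arm_command:
  commands:
    - {"tx": 0, "ty": 0, "tz": 0, "twist": 0}
    - {"tx": 0, "ty": 0, "tz": 0, "twist": 0}
    - {"tx": 0, "ty": 0, "tz": 0, "twist": 0}
    - {"tx": 0, "ty": 0, "tz": 0, "twist": 0}
    - {"tx": 0, "ty": 0, "tz": 0, "twist": 0}
    - {"tx": 0, "ty": 0, "tz": 0, "twist": 0}
    - {"tx": 0, "ty": 0, "tz": 0, "twist": 0}
    - {"tx": 0, "ty": 0, "tz": 0, "twist": 0}
  claw: 0.6

```text
t: 54.08
eef_pos: [0.6318, 0.1287, 0.1228]
ee_rot: [3.063, -0.456, 0.31]
force: [0.2, -0.4, -0.1]
width: 0.0527
gripper_force: 0.0
```

arm_command:
  commands:
    - {"tx": 0, "ty": 0, "tz": -0.03, "twist": 0}
    - {"tx": 0, "ty": 0, "tz": -0.07, "twist": 0}
    - {"tx": 0, "ty": 0, "tz": -0.12, "twist": 0}
    - {"tx": 0, "ty": 0, "tz": -0.18, "twist": 0}
    - {"tx": 0, "ty": 0, "tz": -0.24, "twist": 0}
    - {"tx": 0, "ty": 0, "tz": -0.3, "twist": 0}
    - {"tx": 0, "ty": 0, "tz": -0.34, "twist": 0}
    - {"tx": 0, "ty": 0, "tz": -0.34, "twist": 0}

```text
t: 54.75
eef_pos: [0.5945, 0.1257, 0.2021]
ee_rot: [3.065, -0.461, 0.31]
force: [0.3, 0.5, 0.7]
width: 0.0525
gripper_force: 0.0
```

Run:
```python
from h import *
sh();C=calibration('wrist');w=save('wrist','w18.png');s=save('scene','s18.png')
for q in('red_tag','blue_tag','green_rail_mid'): print(q,[(round(x['score'],2),np.round(x['uv'],1),at_z('wrist',x['uv'],.17,C)) for x in spot_point(q,'wrist')[:2]])
cv2.imwrite('pics/v18.png',np.vstack([w[:300,:,::-1],cv2.resize(s[120:320,150:420,::-1],(640,474))[:300]]))
```

```text
[0.5945 0.1257 0.2021] q [ 0.6187  0.0169 -0.7759  0.5441 -0.4117  0.7829] t 54.75 fwd lean 0.4595947729905439 side(left+) -0.08313321520136113 tool y [ 0.2723 -0.9598  0.0683]
[0.2787 0.4998 0.654 ] 0.0524679668385852
stand shift -0.037330371447344114 -0.2213890817873219 0.07909630146084537
ystand [-0.017  -3.9887 -0.3133] up [ 1.7784  0.2731 -3.5725] x [ 3.5838 -0.1545  1.7722]
red_tag []
blue_tag []
green_rail_mid []
```

View pics/v18.png

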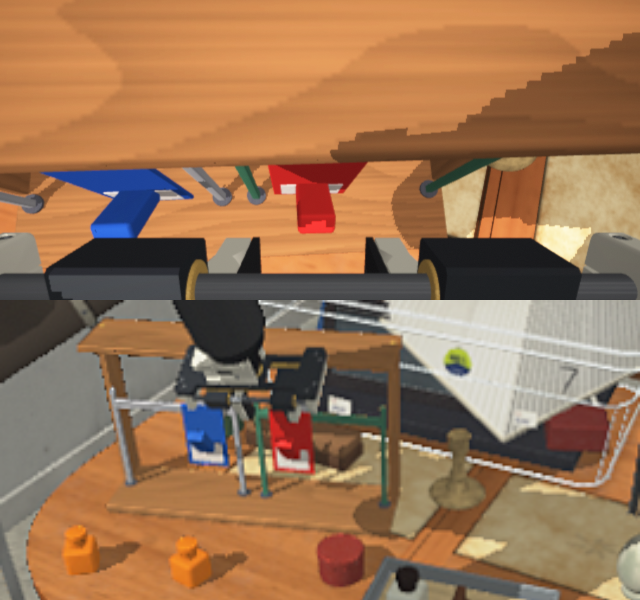

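Red hangs between the green posts and blue on the steel rail. I'll back off forwards, then check.

arm_command:
  commands:
    - {"tx": -0.07, "ty": 0, "tz": -0.04, "twist": 0}
    - {"tx": -0.16, "ty": 0.005, "tz": -0.08, "twist": 0}
    - {"tx": -0.25, "ty": 0.01, "tz": -0.12, "twist": 0}
    - {"tx": -0.34, "ty": 0.015, "tz": -0.17, "twist": 0}
    - {"tx": -0.42, "ty": 0.02, "tz": -0.21, "twist": 0}
    - {"tx": -0.48, "ty": 0.02, "tz": -0.24, "twist": 0}
    - {"tx": -0.48, "ty": 0.02, "tz": -0.24, "twist": 0}
    - {"tx": -0.48, "ty": 0.02, "tz": -0.24, "twist": 0}

```text
t: 55.67
eef_pos: [0.4661, 0.082, 0.1999]
ee_rot: [3.063, -0.456, 0.31]
force: [0.3, 0.5, 0.1]
width: 0.0525
gripper_force: 0.0
```

Run:
```python
from h import *
s=get_state();print(s['eef_pos'],s['t'],s['force'])
C=calibration('wrist');grab_frame('wrist')
for q,z in(('red_tag',.17),('blue_tag',.17),('green_rail_mid',.17),('red_tag_grip',.132)): print(q,[(round(x['score'],2),np.round(x['uv'],1),at_z('wrist',x['uv'],z,C)) for x in spot_point(q,'wrist')[:2]])
for c in('scene','top'):
    grab_frame(c)
    for q,z in(('red_tag',.17),('blue_tag',.17),('divider',.068),('ink_bottle',.073)): print(c,q,[(round(x['score'],2),np.round(x['uv'],1),at_z(c,x['uv'],z)) for x in spot_point(q,c)[:3]])
```

```text
[0.4661 0.082  0.1999] 55.6667 [0.3018 0.5046 0.0562]
red_tag []
blue_tag [(0.62, array([306.2,  41.3]), array([0.6011, 0.122 , 0.17  ]))]
green_rail_mid [(0.43, array([391.1, 209.2]), array([0.5078, 0.0408, 0.17  ]))]
red_tag_grip [(0.87, array([306. ,  39.9]), array([0.6283, 0.1279, 0.132 ]))]
scene red_tag [(0.54, array([272.4, 165.4]), array([0.6676, 0.1436, 0.17  ])), (0.24, array([249. , 147.1]), array([0.7458, 0.3012, 0.17  ]))]
scene blue_tag []
scene divider [(0.83, array([344.1, 256.2]), array([ 0.4622, -0.2287,  0.068 ])), (0.23, array([291.2, 232.6]), array([ 0.4845, -0.0368,  0.068 ]))]
scene ink_bottle [(0.71, array([321. , 250.2]), array([ 0.4498, -0.1595,  0.073 ])), (0.65, array([186.7, 230. ]), array([0.3382, 0.2618, 0.073 ])), (0.58, array([231.9, 237.4]), array([0.376 , 0.1109, 0.073 ]))]
top red_tag [(0.59, array([277.8, 172.3]), array([0.6716, 0.1445, 0.17  ]))]
top blue_tag [(0.56, array([245.3, 180.5]), array([0.6162, 0.2672, 0.17  ]))]
top divider [(0.72, array([356.8, 245.6]), array([ 0.447, -0.218,  0.068]))]
top ink_bottle [(0.65, array([343.9, 244.7]), array([ 0.4412, -0.1653,  0.073 ])), (0.43, array([225.9, 239.8]), array([0.3791, 0.3162, 0.073 ]))]
```

All checks agree: the red saddle is at (272,165), against (273,166) expected when seated. The grip is within 2 mm, blue is unmoved, and divider and bottle are in place.

```bash
python3 -c "
from station import *
print(job_done())"
```

```text
the job is handed in; nothing more can be done
None
```

The job is handed in at about 56 s: the box is packed (plane, divider, bottle), the red tag hangs on the green rail and blue stays on the steel rail by my last camera checks, but `job_done` returned no verdict.

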